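Tip a tote of moulding forms into the loading hopper

TASK

Refill the grey steel hopper with the wooden forms: pick up the loaded tote by its rail and, keeping it level with every form still aboard, rest its mouth gently on the rolled edge of the hopper's near sill, whose height is adjustable, with the batten under the mouth hooked up close against that edge. Then tip the tote over the edge until all six forms have gone into the hopper, and set the empty tote down flat where it stood, leaving the jar, mallet and creaser alone.

Things in the scene. Friction and masses are not known exactly. Their poses are not given: they have to be found in the camera images.
- tote: Loose plywood tote, 230 mm long (x), 180 wide, 122 high, 0.28-0.46 kg empty. Origin on the bench under it; x points out of its open mouth, z up. Stands on two cross battens 12 mm thick; top of floor at 18 mm. Side walls (6 mm thick) and back wall (at x = -107) reach 60 mm. A 10 mm centre board along x makes two 79 mm lanes and carries the hand rail above a hand slot.
- tote_grip (a point): Centre of the tote's hand rail: a bar along the tote's x, 14 mm thick (y), 24 high, 136 long, centred 110 mm above the bench, 20 mm behind the tote's origin. Free for fingers on both sides (y); slot below it 37 mm high; forms reach at most 54 mm above the bench. The loaded tote balances within about 20 mm of this point. Axes as the tote.
- tote_mouth (a point): Middle of the rim of the tote's mouth, 115 mm ahead of the tote's origin, 24 mm up; axes as the tote. The mouth has no wall: from x = 75 to 115 mm its 3 mm steel floor plate is turned up 10 degrees and keeps the forms in while the tote is level. They slide out once the tote is tipped mouth down by 35 to 50 degrees, depending on friction.
- tote_hook (a point): Middle of the corner under the mouth where the front face of the front batten (180 mm wide, 12 mm deep) meets the underside of the mouth plate: 75 mm ahead of the tote's origin, 15 mm up. This corner hooks over the hopper's edge; the mouth plate then reaches some 35 mm inside. Axes as the tote.
- hopper: Grey sheet-steel hopper fixed to the bench, 250 mm wide (y; 240 inside), 270 deep (x). Origin on the bench below the middle of its near, loading edge; x points away from the robot, into the hopper, z up. Inside, its floor slopes from 75 mm high under the loading edge to a trough 32 mm high at x = 200 to 267 mm. Side walls reach 184 mm, far wall 131 mm.
- hopper_edge (a point): Middle of the loading edge at its lowest setting, 140 mm above the bench. The edge is the rolled top (a 12 mm bead along y) of a steel sill clamped to the near wall anywhere from 0 to 25 mm higher; the setting is not measured, so the bead's top lies 0 to 25 mm above this point. The bead's near face is 6 mm on the robot side of it. The sill stands firm up to 100 N. Axes as the hopper.
- block_a: One of six loose beech moulding forms lying in the tote, a rounded block 62 x 34 x 28 mm, long axis y, about 45 g; origin at its centre.
- block_b: One of six loose beech moulding forms lying in the tote, a rounded block 62 x 34 x 28 mm, long axis y, about 45 g; origin at its centre.
- plug_a: One of six loose beech moulding forms lying in the tote, a round plug with a domed end, 62 mm long (its y) and 35 mm across, about 35 g; origin at its centre.
- plug_b: One of six loose beech moulding forms lying in the tote, a round plug with a domed end, 62 mm long (its y) and 35 mm across, about 35 g; origin at its centre.
- egg_a: One of six loose beech moulding forms lying in the tote, egg-shaped, 64 mm long (its y) and 35 mm across, about 35 g; origin at its centre.
- egg_b: One of six loose beech moulding forms lying in the tote, egg-shaped, 64 mm long (its y) and 35 mm across, about 35 g; origin at its centre.
- glue_jar: Bystander: closed white plastic jar, 72 mm across, 85 mm high; origin under its centre.
- mallet: Bystander: steel-headed hammer with wooden handle, 260 mm long, lying along its x, head at +x; origin on the bench under its middle.
- creaser: Bystander: creasing tool, dark wooden handle and steel blade, 180 mm long, 26 mm thick, lying along its x; origin on the bench under its middle.
There are look-alikes about, which are no part of the job. Leave any green or purple look-alike of the block_a alone.

How it is judged:
By the outcome, as a careful person would: the job done as asked, in the order asked, and still so for the second after the job is handed in, with the robot touching nothing.
It also fails if it takes over 72 s, if anything falls off the work surface, if the arm or the gripper's body presses on something with over 40 N, if the wrist force passes 120 N, or if a joint passes its speed limit or range.

ROBOT

A 7-joint arm with a two-finger parallel gripper is mounted at the origin on the work surface. World frame = base frame: x ahead of the robot, y to its left, z up, the work surface at z = 0. Lengths are in m, angles in rad, forces in N, time in s.
With the tool pointing down it reaches from about 0.4 to 0.925 m from the base axis. Payload 5.6 kg.
Tool frame: the origin (TCP) lies midway between the tips of the shut fingers; the grasp point (between the pads) lies 19 mm behind it; z points along the fingers, y is the direction in which the jaws open and shut (so a half turn about z gives the same grasp; the last joint's range is limited). The gripper opens to 85 mm and grips with 20 to 120 N. Pads are 22 mm wide; open, the fingers measure 114 mm over their backs; the gripper's body (76 mm by 85 mm) begins 54 mm behind the grasp point. The pads swing forward as they close: fully open they stand 13 mm farther back than shut.
Start: joints at [-1.297, 0.468, -0.012, 1.603, 0.006, 1.071, -0.056], TCP at [0.203, 0.618, 0.231] pointing down, gripper open.
Joint ranges: [-2.53, 2.53], [-0.31, 2.02], [-1.57, 1.55], [0.28, 2.44], [-1.29, 4.43], [0.15, 1.84], [-2.92, 2.92]. Speed limits (rad/s): [2.57, 2.57, 3.14, 3.14, 3.14, 3.14, 3.14].

INTERFACE

Orientations are given as a rotation vector (axis times angle).
In Python, from bench import state, viewer, arm gives the robot as it stands.
- The arm moves only by the tool servo_tool, never from a script. Its argument "commands" is a list of rows, each a list of 6 numbers: the shift along the tool's x, y, z as a fraction of full scale, then the turn, a rotation vector about the tool's x, y, z as a fraction of full scale. In form: [[dx, dy, dz, rx, ry, rz], ...]. A call has 1 to 10 rows; each row is the pose to reach, as a shift and turn from the pose commanded when the call began, along the tool's axes at that moment; what a row does not reach only later rows make up. Full scale, the value 1, is 30 cm for a shift and 45 degrees for a turn. A row lasts 1/10 s, in which the tool goes at most 50 mm and 8.59 degrees, less where a joint would pass 70% of its speed; a pose out of reach is approached as far as the arm can. A call with a number of a shift or a turn outside -1 to 1 is refused whole. A call with a gripper value outside its range is refused whole. "hand" is the opening, from 0 (shut) to 1 (fully open), set as the call begins (left out, the last holds). The fingers move at their own pace and stop on an object; "squeeze" is the grip in N (left out, the last holds). Time passes only in rows, so rows that repeat a pose let the fingers close. It gives the time, the measured TCP pose, the force and the opening at its end, in the units of the state.
- state(): the state, without advancing time (a new reading comes with each control period).
- viewer.get_image(name): name is "scene" or "top" or "wrist"; returns the picture (384x512x3 uint8, red, green, blue); there is no depth.
- viewer.camera_info(name): a dict with "vfov" (degrees; the focal length in pixels is half the picture's height over the tangent of half this angle, whatever the lens; pixels are square), "cx", "cy" (the principal point, pixels), "k1" (the pictures are not rectified: a ray, as slopes to the right and down, at radius r is drawn at 1 + k1 r^2 times it, then the intrinsics apply), "view" (4x4, takes a point from world to camera coordinates). Camera axes: x right, y down, z forward; pixel columns grow to the right and rows downward; lengths in m; the calibration is good to about 2 mm. A picture is of the moment at which its call begins: read the wrist's pose just before it. camera_info takes no time and is no camera call; for the wrist camera it gives the pose at the moment of the call.
- arm.close_job(): hands the job in, once; it reports no verdict.
The state is a dict: "time_s": time; "qpos": joint angles; "qvel": joint speeds; "joint_torque": joint torques, N m; "tcp_pos": TCP position; "ee_rot": TCP orientation; "wrist_force": force on the tool from outside, world axes, zero at the start; "moment": the same for the moment, N m; "width": finger opening in m.
Only numpy, scipy, OpenCV 4.12 (cv2) and the standard library are available. Lean on these libraries where they do the work, as an engineer would, in place of code of your own. Each camera call takes 0.05 s, during which the arm holds its last target.

## Working session

There is one attempt and no reset: what is moved stays moved. The work goes in short steps, Python scripts to look and compute and a tool call to move; the robot and the scene stay as the last step left them, time stands still between calls to the robot, and variables do not carry over. Pictures are saved under pics/ and viewed, and the job is handed in when it is done.

Besides the shell and the picture viewer there is one more tool, called by a JSON object that holds its "method" and its "body". servo_tool: Moves the arm, as the interface text tells. Its arguments: {"type":"object","properties":{"commands":{"type":"array"},"hand":{"type":"number"},"squeeze":{"type":"number"}},"required":["commands"]}

```bash
ls; mkdir -p pics; python3 - <<'E'
from bench import state, viewer, arm
import cv2
s=state();print(s)
for n in("scene","top","wrist"):
    i=viewer.camera_info(n);print(n,i)
    cv2.imwrite(f"pics/{n}0.png",viewer.get_image(n)[:,:,::-1])
E
```

```text
pics
{'time_s': 0.0, 'qpos': array([-1.29700908,  0.46838532, -0.01160444,  1.60366618,  0.0059936 ,
        1.07144576, -0.05629849]), 'qvel': array([-0.00011872, -0.00109549,  0.00070495,  0.00029576,  0.00108945,
        0.00013805,  0.00190489]), 'joint_torque': array([-3.06622378e-04, -5.32385767e+01,  2.13529245e-02, -2.51309627e+01,
        1.14352402e-02,  7.36521324e-03,  2.25029356e-05]), 'tcp_pos': array([0.20236384, 0.61706971, 0.23031546]), 'ee_rot': array([-4.95601691e-01, -3.10207793e+00,  2.92469315e-03]), 'wrist_force': array([-1.01808151, -0.45520875, -1.20965408]), 'moment': array([ 0.0060332 , -0.02690494,  0.00688211]), 'width': 0.0850792560252038}
scene {'vfov': 44.72707671686217, 'cx': 252.30081758969226, 'cy': 190.30983015266747, 'k1': -0.16541077416707262, 'view': array([[ 0.53459602,  0.84483854, -0.02132921, -0.25628227],
       [ 0.52538122, -0.35200708, -0.77463901, -0.18906022],
       [-0.66195292,  0.40291296, -0.63204389,  1.93437323],
       [ 0.        ,  0.        ,  0.        ,  1.        ]])}
top {'vfov': 44.281498036202436, 'cx': 253.3269808849007, 'cy': 193.5623930062118, 'k1': 0.04035086520053906, 'view': array([[ 0.01328723, -0.99989947,  0.00495065, -0.02017378],
       [-0.98584646, -0.01392768, -0.16707117,  0.52103987],
       [ 0.16712332, -0.00266067, -0.98593241,  1.44288619],
       [ 0.        ,  0.        ,  0.        ,  1.        ]])}
wrist {'vfov': 60.1202704097454, 'cx': 258.58512580317813, 'cy': 194.3464816446982, 'k1': -0.07151276558192043, 'view': array([[ 3.10358979e-01,  9.50619177e-01, -6.95554234e-04,
        -6.49456947e-01],
       [ 9.12077840e-01, -2.97569579e-01,  2.82075097e-01,
        -3.59956621e-02],
       [ 2.67939021e-01, -8.81789385e-02, -9.59392076e-01,
         3.77439656e-01],
       [ 0.00000000e+00,  0.00000000e+00,  0.00000000e+00,
         1.00000000e+00]])}
```

View pics/scene0.png

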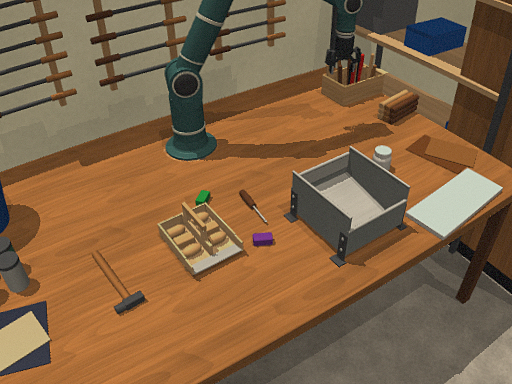

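View pics/top0.png

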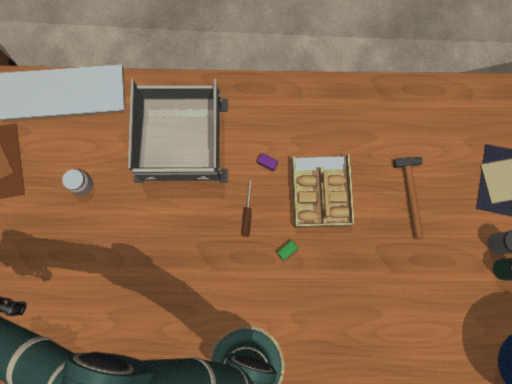

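View pics/wrist0.png

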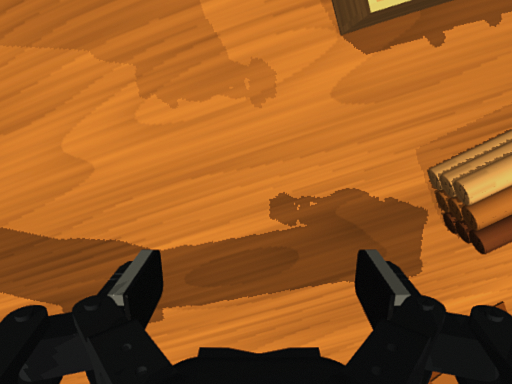

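Scene: the tote is at about (200,240), the hopper at (350,205), the mallet left of the tote, the creaser between tote and hopper, and the jar behind the hopper. Top: tote (323,190) with its mouth up (+x), hopper (176,130) with its near edge at row ~178. I'll zoom in next for corner pixels.

```bash
cat > h.py <<'E'
import numpy as np, cv2
from bench import state, viewer, arm
from scipy.spatial.transform import Rotation as R
def K(i):
    f=192/np.tan(np.radians(i["vfov"]/2)); return f,i["cx"],i["cy"],i["k1"],np.array(i["view"])
def ray(i,u,v):
    f,cx,cy,k,V=K(i); d=np.array([(u-cx)/f,(v-cy)/f]); rd=np.hypot(*d); r=rd
    for _ in range(30): r=rd/(1+k*r*r)
    s=d*(r/rd if rd>0 else 1); Rm=V[:3,:3]; return -Rm.T@V[:3,3], Rm.T@np.array([s[0],s[1],1.])
def onz(i,u,v,z):
    o,d=ray(i,u,v); return o+d*(z-o[2])/d[2]
def proj(i,p):
    f,cx,cy,k,V=K(i); c=V[:3,:3]@np.array(p)+V[:3,3]; s=c[:2]/c[2]; s=s*(1+k*(s@s)); return s[0]*f+cx,s[1]*f+cy
def crop(src,dst,x0,y0,x1,y1,m):
    a=cv2.imread(src)[y0:y1,x0:x1]; cv2.imwrite(dst,cv2.resize(a,None,fx=m,fy=m,interpolation=cv2.INTER_CUBIC))
E
python3 - <<'E'
from h import *
crop("pics/top0.png","pics/t1.png",280,145,370,235,6)
crop("pics/top0.png","pics/t2.png",120,70,235,190,5)
crop("pics/scene0.png","pics/s1.png",150,190,250,280,7)
crop("pics/scene0.png","pics/s2.png",275,140,425,270,5)
E
```

```text
(no output)
```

View pics/t1.png

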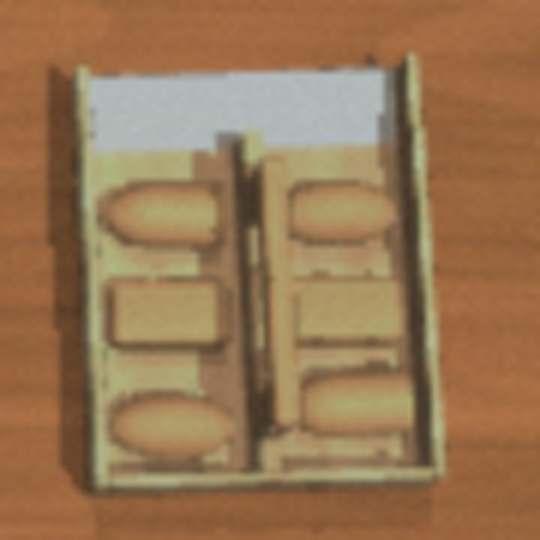

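View pics/t2.png

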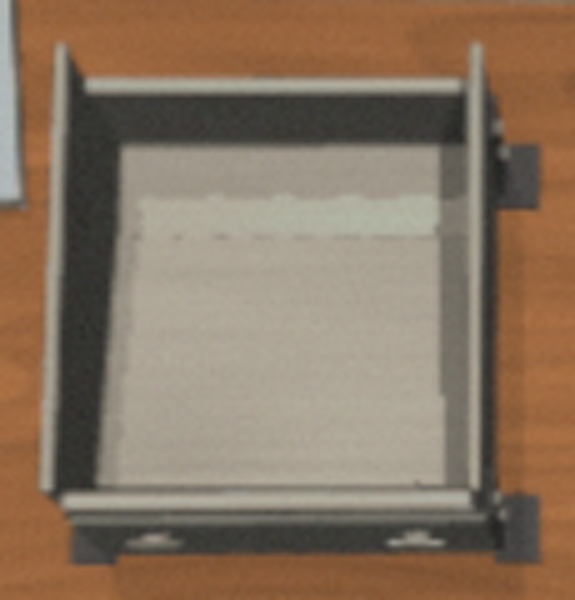

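View pics/s1.png

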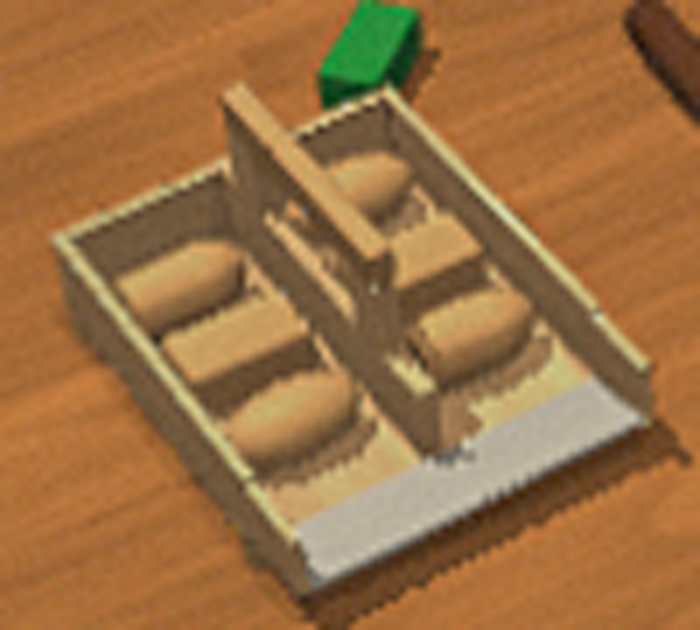

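View pics/s2.png

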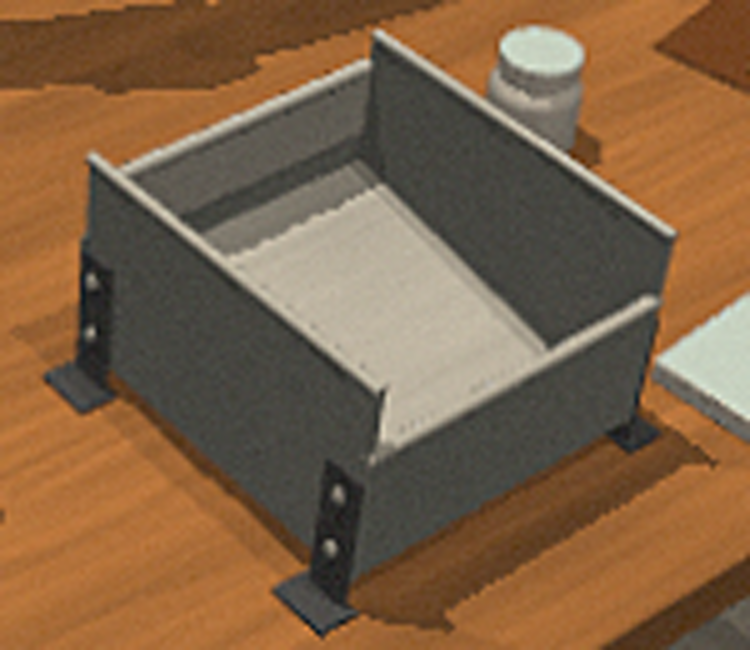

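```bash
python3 - <<'E'
from h import *
T=viewer.camera_info("top");S=viewer.camera_info("scene")
def t1(p):return 280+(p[0]+.5)/6-.5,145+(p[1]+.5)/6-.5
def t2(p):return 120+(p[0]+.5)/5-.5,70+(p[1]+.5)/5-.5
def s1(p):return 150+(p[0]+.5)/7-.5,190+(p[1]+.5)/7-.5
def s2(p):return 275+(p[0]+.5)/5-.5,140+(p[1]+.5)/5-.5
np.set_printoptions(precision=4,suppress=True)
print("tote top view BL BR FL FR")
for p in [(94,484),(441,474),(79,68),(413,57)]: print(onz(T,*t1(p),.06))
print("scene: BL(=left +y) (388,92) BR (57,240), FL(648,370) FR(297,545)")
for p in [(388,92),(57,240),(648,370),(297,545)]: print(onz(S,*s1(p),.06))
print("rail top: front, back"); 
for p in [(273,153),(287,425)]: print(onz(T,*t1(p),.122))
for p in [(375,250),(240,92)]: print(onz(S,*s1(p),.122))
print("hopper walls top view, nearL farL nearR farR")
for p in [(48,490),(61,45),(483,490),(476,45)]: print(onz(T,*t2(p),.184))
print("scene nearL? nearR? ")
for p in [(373,33),(672,237),(92,156),(383,388)]: print(onz(S,*s2(p),.184))
print("tri of edge: which edges?")
def tri(a,b):
    (o1,d1),(o2,d2)=ray(T,*a),ray(S,*b); A=np.stack([d1,-d2],1); x=np.linalg.lstsq(A,o2-o1,rcond=None)[0]; p,q=o1+d1*x[0],o2+d2*x[1]; return (p+q)/2,np.linalg.norm(p-q)
print(tri(t2((48,490)),s2((373,33))))
for p in [(65,503),(470,498)]: print([onz(T,*t2(p),z) for z in(.14,.165)])
E
```

```text
tote top view BL BR FL FR
[ 0.4214 -0.1435  0.06  ]
[ 0.4291 -0.3215  0.06  ]
[ 0.6409 -0.1359  0.06  ]
[ 0.6492 -0.3116  0.06  ]
scene: BL(=left +y) (388,92) BR (57,240), FL(648,370) FR(297,545)
[ 0.4257 -0.1513  0.06  ]
[ 0.4333 -0.3267  0.06  ]
[ 0.6517 -0.1438  0.06  ]
[ 0.6583 -0.3171  0.06  ]
rail top: front, back
[ 0.5827 -0.2277  0.122 ]
[ 0.4455 -0.2329  0.122 ]
[ 0.5806 -0.2334  0.122 ]
[ 0.4556 -0.2363  0.122 ]
hopper walls top view, nearL farL nearR farR
[0.5679 0.3438 0.184 ]
[0.8367 0.3507 0.184 ]
[0.5717 0.0951 0.184 ]
[0.8413 0.1061 0.184 ]
scene nearL? nearR? 
[0.5711 0.3373 0.184 ]
[0.8415 0.3426 0.184 ]
[0.5774 0.0951 0.184 ]
[0.844  0.1029 0.184 ]
tri of edge: which edges?
(array([0.5677, 0.3432, 0.1805]), np.float64(0.003538470885523806))
[array([0.57  , 0.3451, 0.14  ]), array([0.5646, 0.3387, 0.165 ])]
[array([0.5766, 0.1061, 0.14  ]), array([0.5711, 0.104 , 0.165 ])]
```

```bash
cat >> h.py <<'E'
np.set_printoptions(precision=4,suppress=True)
def rt(yaw,tilt=0):
    # tool x-> -world x' , y-> world y', z-> down ; tilt>0: mouth down (about y')
    return R.from_euler('z',yaw)*R.from_euler('y',tilt)*R.from_matrix(np.array([[-1,0,0],[0,1,0],[0,0,-1.]]))
def step(p,Rt,verbose=True):
    s=state(); R0=R.from_rotvec(s["ee_rot"]); d=R0.inv().apply(np.array(p)-s["tcp_pos"])/.3
    r=(R0.inv()*Rt).as_rotvec()/(np.pi/4)
    print("t",s["time_s"],"tcp",s["tcp_pos"],"yaw/tilt",yt(R0)); print("cmd",np.round(np.r_[d,r],4), "rows>=",np.linalg.norm(d)*.3/.05,np.linalg.norm(r)*45/8.59)
def yt(R0):
    m=R0.as_matrix(); y=m[:,1]; z=m[:,2]; yaw=np.arctan2(-y[0],y[1]); zz=R.from_euler('z',-yaw).apply(z); return np.degrees([yaw,np.arctan2(-zz[0],-zz[2]),np.arcsin(y[2])])
E
python3 - <<'E'
from h import *
s=state();W=viewer.camera_info("wrist");V=W["view"];c=-V[:3,:3].T@V[:3,3]
R0=R.from_rotvec(s["ee_rot"]);print("cam in tool",R0.inv().apply(c-s["tcp_pos"]),"axis",R0.inv().apply(V[2,:3]))
step([.40,.22,.36],rt(.03))
S=viewer.camera_info("scene");T=viewer.camera_info("top")
# sill: scene ray meets plane x' from top
for p,py in [((130,168),.11),((365,66),.335)]:
    u,v=275+(p[0]+.5)/5-.5,140+(p[1]+.5)/5-.5
    for z in(.14,.15,.165): print(z,onz(S,u,v,z))
E
```

```text
cam in tool [ 0.0728 -0.0001 -0.1414] axis [-0.282   0.0013  0.9594]
t 0.15 tcp [0.2024 0.6172 0.2305] yaw/tilt [-18.1549  -0.0056  -0.0807]
cmd [-1.0384 -1.0536 -0.43   -0.0018 -0.0002 -0.4416] rows>= 9.2432875849912 2.313612817863684
0.14 [0.5554 0.144  0.14  ]
0.15 [0.5657 0.1357 0.15  ]
0.165 [0.5812 0.1233 0.165 ]
0.14 [0.5524 0.3527 0.14  ]
0.15 [0.5627 0.3422 0.15  ]
0.165 [0.5783 0.3263 0.165 ]
```

{"method": "servo_tool", "body": {"commands": [[-0.1, -0.1, -0.06, 0, 0, -0.05], [-0.22, -0.22, -0.13, 0, 0, -0.12], [-0.35, -0.35, -0.2, 0, 0, -0.2], [-0.47, -0.47, -0.27, 0, 0, -0.28], [-0.58, -0.58, -0.34, 0, 0, -0.36], [-0.7, -0.7, -0.4, 0, 0, -0.44], [-0.8, -0.8, -0.43, 0, 0, -0.44], [-0.9, -0.9, -0.43, 0, 0, -0.44], [-1.0, -1.0, -0.43, 0, 0, -0.44], [-1.0, -1.0, -0.43, 0, 0, -0.44]]}}

```text
time_s: 1.15
tcp_pos: [0.3971, 0.2328, 0.3609]
ee_rot: [-0.028, 3.14, -0.001]
wrist_force: [0.4, 1.0, -0.2]
width: 0.0853
```

```bash
python3 - <<'E'
from h import *
step([.47,.22,.36],rt(.03)); print(state()["qpos"])
E
```

```text
t 1.15 tcp [0.3971 0.2328 0.3609] yaw/tilt [ 1.0084 -0.1004 -0.0503]
cmd [-0.2421 -0.0468  0.0034 -0.0011  0.0022 -0.0158] rows>= 1.479798765157874 0.08372905914225554
[-0.7784  0.0128  0.1772  1.8868 -0.0006  1.2412  0.9874]
```

Two wrist views, first from here and then ~70 mm ahead.

```bash
python3 - <<'E'
from h import *
import pickle
i=viewer.camera_info("wrist"); im=viewer.get_image("wrist"); cv2.imwrite("pics/w1.png",im[:,:,::-1]); pickle.dump(i,open("w1.pkl","wb"))
E
```

{"method": "servo_tool", "body": {"commands": [[-0.12, -0.02, 0, 0, 0, -0.016], [-0.24, -0.047, 0, 0, 0, -0.016], [-0.24, -0.047, 0, 0, 0, -0.016], [-0.24, -0.047, 0, 0, 0, -0.016]]}}

```text
time_s: 1.6
tcp_pos: [0.466, 0.228, 0.3594]
ee_rot: [0.066, -3.139, 0.001]
wrist_force: [0.9, -0.4, 0.3]
width: 0.0854
```

```bash
python3 - <<'E'
from h import *
import pickle
i=viewer.camera_info("wrist"); im=viewer.get_image("wrist"); cv2.imwrite("pics/w2.png",im[:,:,::-1]); pickle.dump(i,open("w2.pkl","wb"))
s=state();print(s["tcp_pos"],s["qpos"])
E
```

```text
[0.4654 0.2283 0.3596] [-0.7253  0.1262  0.2284  1.7706 -0.0306  1.2498  1.1249]
```

View pics/w1.png

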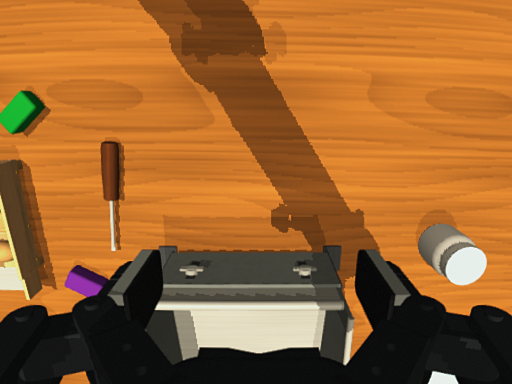

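View pics/w2.png

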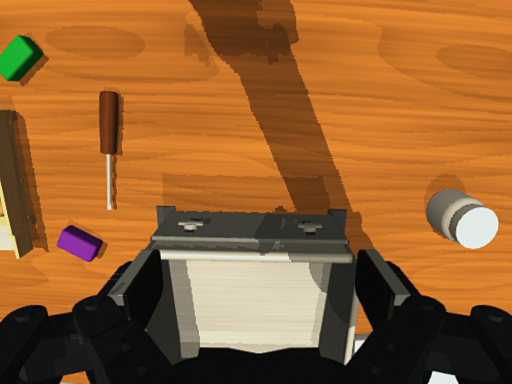

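Both views show the sill: bead at rows ~303 (view 1) and ~257 (view 2), spanning columns ~160–345. Zooming on it.

```bash
python3 - <<'E'
from h import *
crop("pics/w1.png","pics/w1c.png",145,240,365,330,3.5) if 0 else None
for n,y in(("w1",240),("w2",200)):
    a=cv2.imread(f"pics/{n}.png")[y:y+80,145:365]; cv2.imwrite(f"pics/{n}c.png",cv2.resize(a,(660,480),interpolation=cv2.INTER_NEAREST))
    g=cv2.cvtColor(cv2.imread(f"pics/{n}.png"),cv2.COLOR_BGR2GRAY).astype(int)
    for c in(200,250,300): print(n,c,[(y+k,int(g[y+k,c])) for k in range(20 if n=="w1" else 30,75)])
E
```

```text
w1 200 [(260, 62), (261, 49), (262, 42), (263, 44), (264, 47), (265, 47), (266, 75), (267, 92), (268, 103), (269, 166), (270, 190), (271, 126), (272, 62), (273, 59), (274, 64), (275, 64), (276, 65), (277, 64), (278, 64), (279, 65), (280, 67), (281, 66), (282, 63), (283, 64), (284, 102), (285, 148), (286, 154), (287, 139), (288, 96), (289, 90), (290, 94), (291, 95), (292, 97), (293, 92), (294, 68), (295, 70), (296, 71), (297, 72), (298, 71), (299, 67), (300, 65), (301, 102), (302, 146), (303, 180), (304, 204), (305, 230), (306, 237), (307, 233), (308, 227), (309, 211), (310, 209), (311, 221), (312, 223), (313, 224), (314, 225)]
w1 250 [(260, 67), (261, 63), (262, 65), (263, 65), (264, 65), (265, 65), (266, 66), (267, 67), (268, 66), (269, 67), (270, 64), (271, 65), (272, 66), (273, 66), (274, 66), (275, 65), (276, 66), (277, 67), (278, 66), (279, 66), (280, 65), (281, 65), (282, 63), (283, 63), (284, 112), (285, 150), (286, 156), (287, 134), (288, 102), (289, 91), (290, 94), (291, 93), (292, 93), (293, 91), (294, 94), (295, 91), (296, 72), (297, 70), (298, 70), (299, 67), (300, 59), (
[... 1688 characters left out ...]
0, 192), (261, 184), (262, 207), (263, 210), (264, 211), (265, 215), (266, 213), (267, 211), (268, 210), (269, 211), (270, 212), (271, 210), (272, 212), (273, 212), (274, 215)]
w2 300 [(230, 47), (231, 48), (232, 48), (233, 45), (234, 46), (235, 46), (236, 46), (237, 47), (238, 48), (239, 65), (240, 81), (241, 82), (242, 77), (243, 69), (244, 66), (245, 65), (246, 65), (247, 64), (248, 65), (249, 65), (250, 65), (251, 60), (252, 64), (253, 84), (254, 105), (255, 117), (256, 131), (257, 146), (258, 152), (259, 146), (260, 137), (261, 124), (262, 162), (263, 204), (264, 203), (265, 205), (266, 206), (267, 205), (268, 204), (269, 207), (270, 206), (271, 206), (272, 207), (273, 206), (274, 207)]
```

View pics/w1c.png

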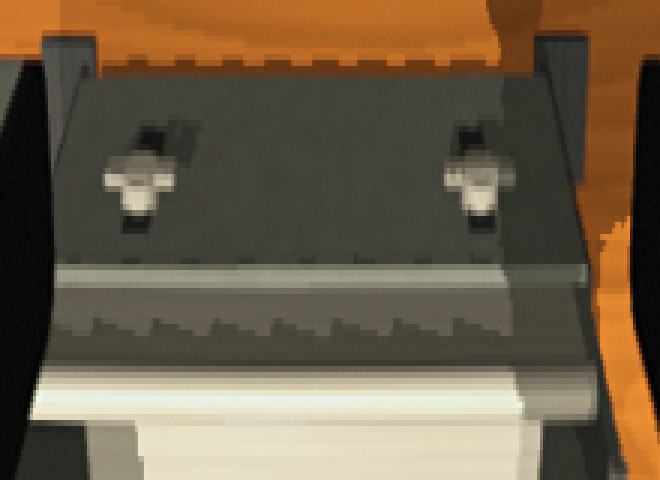

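View pics/w2c.png

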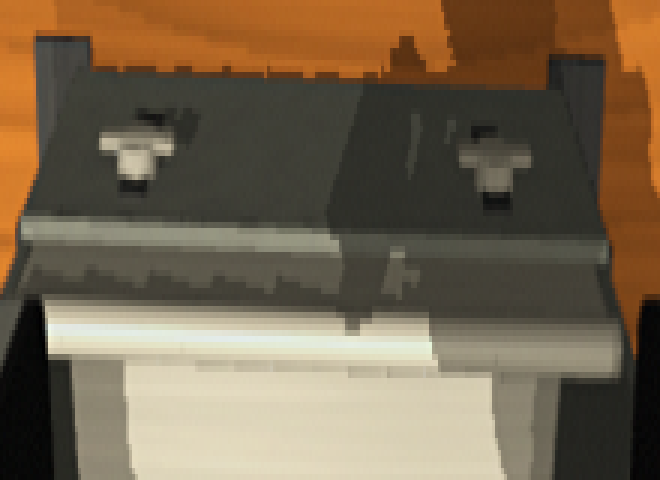

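```bash
python3 - <<'E'
from h import *
import pickle
A=pickle.load(open("w1.pkl","rb"));B=pickle.load(open("w2.pkl","rb"));T=viewer.camera_info("top");S=viewer.camera_info("scene")
def pl(i,p,q):
    o,d=ray(i,*p);_,e=ray(i,*q);n=np.cross(d,e);n/=np.linalg.norm(n);return n,n@o
ps=[pl(A,(200,305.15),(300,305.2)),pl(B,(200,254.75),(300,256.9)),
    pl(T,(132.6,170.2),(213.6,169.2)), pl(S,(300.6,173.2),(347.6,152.8))]
for use in([0,1],[0,1,2],[0,1,2,3],[2,3]):
    for y in(.11,.222,.33):
        N=np.array([ps[k][0] for k in use]);c=np.array([ps[k][1] for k in use])-N[:,1]*y
        x=np.linalg.lstsq(N[:,[0,2]],c,rcond=None)[0]; print(use,y,x,"res",N[:,[0,2]]@x-c)
# bead ends in w1/w2 at z .15
for i,p in((A,(156,307)),(A,(343,307)),(B,(160,254.5)),(B,(351,260))):print(onz(i,*p,.15))
# hopper feet w1, side wall near top corners
E
```

```text
[0, 1] 0.11 [0.5715 0.1542] res [0. 0.]
[0, 1] 0.222 [0.5692 0.1543] res [-0. -0.]
[0, 1] 0.33 [0.567  0.1545] res [ 0. -0.]
[0, 1, 2] 0.11 [0.5741 0.1499] res [-0.0003  0.0004  0.0002]
[0, 1, 2] 0.222 [0.5706 0.152 ] res [-0.0002  0.0002  0.0001]
[0, 1, 2] 0.33 [0.5673 0.154 ] res [-0.      0.0001  0.    ]
[0, 1, 2, 3] 0.11 [0.5717 0.1549] res [0.0006 0.0006 0.0014 0.0005]
[0, 1, 2, 3] 0.222 [0.5694 0.1545] res [0.0003 0.0003 0.0007 0.0002]
[0, 1, 2, 3] 0.33 [0.5672 0.1542] res [-0.      0.0001  0.0001  0.    ]
[2, 3] 0.11 [0.5728 0.1566] res [0. 0.]
[2, 3] 0.222 [0.57   0.1554] res [0. 0.]
[2, 3] 0.33 [0.5672 0.1542] res [0. 0.]
[0.5779 0.1082 0.15  ]
[0.5732 0.3421 0.15  ]
[0.5745 0.1174 0.15  ]
[0.572  0.3424 0.15  ]
```

{"method": "servo_tool", "body": {"commands": [[0.02, -0.1, 0, 0, 0, 0], [0.04, -0.23, 0, 0, 0, 0], [0.06, -0.36, 0, 0, 0, 0], [0.08, -0.49, 0, 0, 0, 0], [0.1, -0.62, 0, 0, 0, 0], [0.12, -0.75, 0, 0, 0, 0.01], [0.14, -0.88, 0, 0, 0, 0.01], [0.15, -1.0, 0, 0, 0, 0.01]]}}

```text
time_s: 2.45
tcp_pos: [0.4328, -0.0747, 0.3605]
ee_rot: [-0.056, 3.14, 0.002]
wrist_force: [1.4, 0.9, 0.1]
width: 0.0856
```

```bash
python3 - <<'E'
from h import *
step([.42,-.23,.36],rt(.04))
E
```

```text
t 2.45 tcp [ 0.4328 -0.0747  0.3605] yaw/tilt [ 2.0441 -0.0443  0.0768]
cmd [ 0.061  -0.5157  0.001   0.0017  0.001  -0.0055] rows>= 3.115489740336488 0.03063699224923468
```

{"method": "servo_tool", "body": {"commands": [[0.02, -0.13, 0, 0, 0, 0], [0.04, -0.26, 0, 0, 0, 0], [0.06, -0.39, 0, 0, 0, 0], [0.06, -0.51, 0, 0, 0, 0], [0.06, -0.51, 0, 0, 0, 0], [0.06, -0.51, 0, 0, 0, 0]]}}

```text
time_s: 3.05
tcp_pos: [0.4209, -0.2269, 0.3601]
ee_rot: [0.053, -3.141, -0.002]
wrist_force: [0.5, -0.2, 0.4]
width: 0.0852
```

```bash
python3 - <<'E'
from h import *
import pickle
i=viewer.camera_info("wrist"); im=viewer.get_image("wrist"); cv2.imwrite("pics/w3.png",im[:,:,::-1]); pickle.dump(i,open("w3.pkl","wb"))
s=state();print(s["tcp_pos"],s["qpos"])
cv2.imwrite("pics/w3b.png",cv2.resize(im[:,:,::-1],(800,600),interpolation=cv2.INTER_CUBIC))
E
```

```text
[ 0.4212 -0.2262  0.3601] [-0.2545  0.0309  0.7083  1.8776 -0.0224  1.2413  2.0674]
```

View pics/w3b.png

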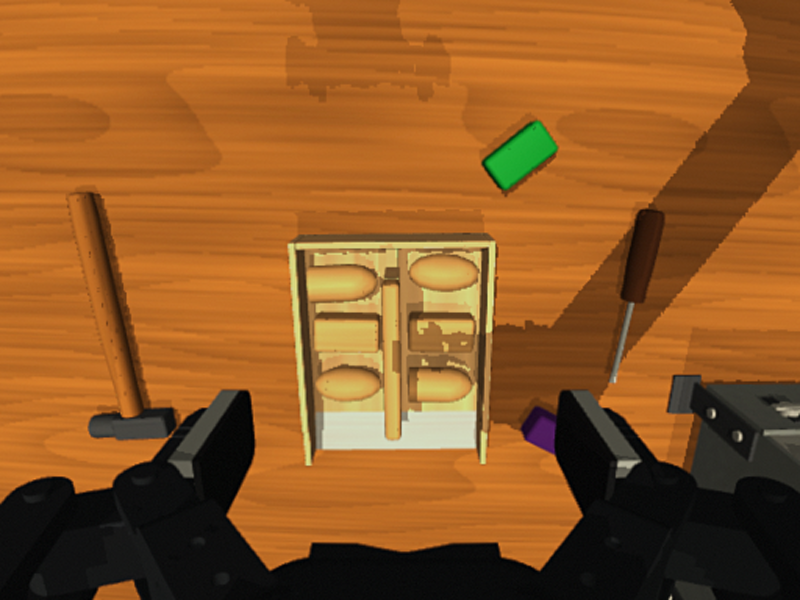

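```bash
python3 - <<'E'
from h import *
import pickle
W=pickle.load(open("w3.pkl","rb"));T=viewer.camera_info("top")
f=lambda p:((p[0]+.5)/1.5625-.5,(p[1]+.5)/1.5625-.5)
for n,p,z in [("railback",(391.5,282),.122),("railfront",(393,439),.122),("BR",(289,247),.06),("BL",(496,241.5),.06),("FR",(309.5,463),.06),("FL",(484,462),.06)]: print(n,onz(W,*f(p),z))
im=cv2.imread("pics/w3b.png")[225:475,270:510];cv2.imwrite("pics/w3c.png",cv2.resize(im,None,fx=2.4,fy=2.4))
E
```

```text
railback [ 0.4429 -0.2348  0.122 ]
railfront [ 0.577  -0.2298  0.122 ]
BR [ 0.4302 -0.3251  0.06  ]
BL [ 0.4193 -0.1469  0.06  ]
FR [ 0.6445 -0.3114  0.06  ]
FL [ 0.6375 -0.1396  0.06  ]
```

View pics/w3c.png

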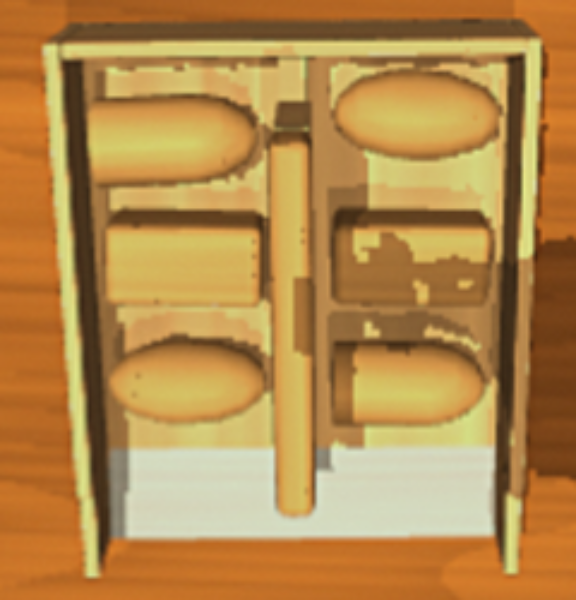

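```bash
python3 - <<'E'
from h import *
step([.4615,-.234,.197],rt(.04,-np.radians(30)))
E
```

```text
t 3.1 tcp [ 0.4212 -0.2262  0.3601] yaw/tilt [2.0457 0.0089 0.0771]
cmd [-0.1335 -0.0316  0.5435  0.0002 -0.6669 -0.0058] rows>= 3.363019417461728 3.493571741433236
```

{"method": "servo_tool", "body": {"commands": [[-0.02, 0, 0.08, 0, -0.1, 0], [-0.05, -0.01, 0.2, 0, -0.23, 0], [-0.08, -0.02, 0.31, 0, -0.36, 0], [-0.11, -0.03, 0.43, 0, -0.5, 0], [-0.13, -0.03, 0.54, 0, -0.6, -0.006], [-0.134, -0.032, 0.544, 0, -0.667, -0.006], [-0.134, -0.032, 0.544, 0, -0.667, -0.006], [-0.134, -0.032, 0.544, 0, -0.667, -0.006]]}}

```text
time_s: 3.9
tcp_pos: [0.4623, -0.2327, 0.1978]
ee_rot: [-0.06, 2.629, 0.018]
wrist_force: [0.5, 0.6, -0.6]
width: 0.0853
```

```bash
python3 - <<'E'
from h import *
print(state()["qpos"])
im=viewer.get_image("wrist")[:,:,::-1];cv2.imwrite("pics/w4.png",im)
step([.5215,-.2316,.0935],rt(.04,-np.radians(30)))
E
```

```text
[ 0.4416  0.1363  0.144   2.2729 -0.8186  0.4336  2.8982]
t 3.95 tcp [ 0.4606 -0.2334  0.1972] yaw/tilt [  2.4531 -29.3328   0.2135]
cmd [-0.0078 -0.0041  0.4008  0.0059 -0.0148  0.0008] rows>= 2.4055094610536205 0.08373233422562383
```

View pics/w4.png

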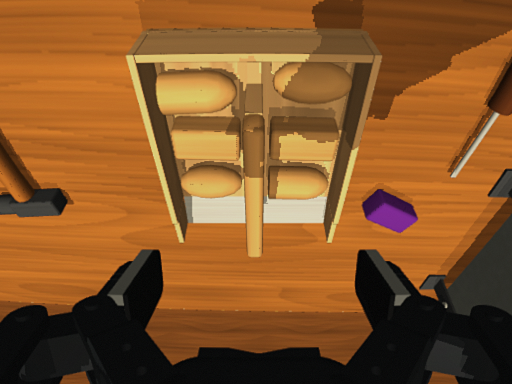

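{"method": "servo_tool", "body": {"commands": [[0, 0, 0.08, 0, 0, 0], [0, 0, 0.17, 0, 0, 0], [0, 0, 0.26, 0, 0, 0], [0, 0, 0.33, 0, -0.01, 0], [-0.006, -0.004, 0.38, 0, -0.015, 0], [-0.008, -0.004, 0.4, 0, -0.015, 0], [-0.008, -0.004, 0.4, 0, -0.015, 0]]}}

```text
time_s: 4.65
tcp_pos: [0.5252, -0.2371, 0.1019]
ee_rot: [-0.057, 2.629, 0.022]
wrist_force: [0.6, 0.1, -0.4]
width: 0.0851
```

```bash
python3 - <<'E'
from h import *
print(state()["qpos"])
im=viewer.get_image("wrist")[:,:,::-1];cv2.imwrite("pics/w5.png",im)
step([.5215,-.2316,.0935],rt(.04,-np.radians(30)))
E
```

```text
[ 0.8376  0.4459 -0.3854  2.1852 -0.8128  0.1489  2.9207]
t 4.7 tcp [ 0.5248 -0.2369  0.1022] yaw/tilt [  2.5856 -29.3766   0.2758]
cmd [ 0.0232  0.0181  0.0204  0.0086 -0.0139  0.0026] rows>= 0.215108558194932 0.08650661022716953
```

View pics/w5.png

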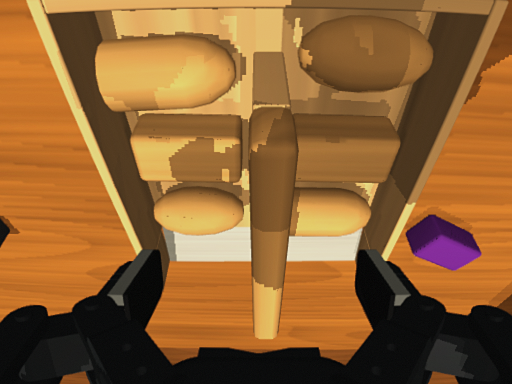

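Joints 6 and 7 are at their limits at this tilt. I'll back off, reduce the tilt and then work out the kinematics from the readings.

{"method": "servo_tool", "body": {"commands": [[0, 0, -0.1, 0, 0.05, 0], [0, 0.01, -0.22, 0, 0.15, 0], [0, 0.02, -0.34, 0, 0.26, 0], [0, 0.02, -0.45, 0, 0.3, 0], [0, 0.02, -0.45, 0, 0.3, 0]]}}

```text
time_s: 5.2
tcp_pos: [0.46, -0.2354, 0.2255]
ee_rot: [-0.064, 2.855, 0.011]
wrist_force: [0.6, -0.2, -0.1]
width: 0.0854
```

```bash
cat > fk.py <<'E'
from h import *
from scipy.optimize import least_squares
import itertools
D=[([-1.29700908,.46838532,-.01160444,1.60366618,.0059936,1.07144576,-.05629849],[.20236,.61707,.23032],[-.4956,-3.10208,.00292]),
([-.7253,.1262,.2284,1.7706,-.0306,1.2498,1.1249],[.4654,.2283,.3596],[.066,-3.139,.001]),
([-.2545,.0309,.7083,1.8776,-.0224,1.2413,2.0674],[.4212,-.2262,.3601],[.053,-3.141,-.002]),
([.4416,.1363,.144,2.2729,-.8186,.4336,2.8982],[.4606,-.2334,.1972],[-.06,2.629,.018]),
([.8376,.4459,-.3854,2.1852,-.8128,.1489,2.9207],[.5248,-.2369,.1022],[-.057,2.629,.022])]
def fk(q,P,sg):
    h,L1,L2,L3,a,b,c=P
    A=lambda ax,t:R.from_euler(ax,t)
    r1=A('z',sg[0]*q[0]+a)*A('y',q[1]); r2=r1*A('z',sg[1]*q[2])*A('y',q[3]); r3=r2*A('z',sg[2]*q[4])*A('y',q[5]); r4=r3*A('z',sg[3]*q[6]+b)
    p=np.array([0,0,h])+r1.apply([0,0,L1])+r2.apply([0,0,L2])+r3.apply([0,0,L3]); return p,r4
if __name__=="__main__":
    best=[]
    for sg in itertools.product([1,-1],repeat=4):
        def f(P):
            o=[]
            for q,p,r in D:
                pp,rr=fk(q,P,sg); o+=list((pp-p)*3)+list((rr.inv()*R.from_rotvec(r)).as_rotvec())
            return o
        for b0 in(0,1.57,3.14,-1.57):
            s=least_squares(f,[.34,.5,.48,.33,0,b0,0]); best.append((s.cost,sg,s.x))
    best.sort(key=lambda t:t[0])
    for b in best[:3]:print(b)
    print(state()["qpos"],state()["tcp_pos"],fk(state()["qpos"],best[0][2],best[0][1])[0])
E
python3 fk.py
```

```text
(np.float64(0.0013343763973585063), (-1, -1, -1, -1), array([ 0.3234,  0.4919,  0.4867,  0.2947, -0.0538,  1.5203,  0.    ]))
(np.float64(0.0013343763973627377), (-1, -1, -1, -1), array([ 0.3234,  0.4919,  0.4867,  0.2947, -0.0538,  1.5203,  0.    ]))
(np.float64(0.0013343763973681989), (-1, -1, -1, -1), array([ 0.3234,  0.4919,  0.4867,  0.2947, -0.0538,  1.5203,  0.    ]))
[ 0.3231  0.1334  0.1896  2.1172 -0.2851  0.6681  2.3285] [ 0.46   -0.2354  0.2255] [ 0.4602 -0.2338  0.2232]
```

```bash
cat > sim.py <<'E'
from fk import *
P=np.array([.3234,.4919,.4867,.2947,-.0538,1.5203,0]);sg=(-1,)*4
LO=np.array([-2.53,-.31,-1.57,.28,-1.29,.15,-2.92]);HI=np.array([2.53,2.02,1.55,2.44,4.43,1.84,2.92])
def jac(q):
    p,r=fk(q,P,sg);J=np.zeros((6,7))
    for k in range(7):
        d=np.array(q,float);d[k]+=1e-5;p2,r2=fk(d,P,sg);J[:3,k]=(p2-p)/1e-5;J[3:,k]=(r2*r.inv()).as_rotvec()/1e-5
    return J,p,r
def track(q,p1,r1,n=30,lock=True):
    q=np.array(q,float);_,p0,r0=jac(q);rv=(r1*r0.inv()).as_rotvec()
    for k in range(1,n+1):
        pt=p0+(p1-p0)*k/n;rt_=R.from_rotvec(rv*k/n)*r0
        for it in range(3):
            act=np.ones(7,bool)
            for _ in range(4):
                J,p,r=jac(q);e=np.r_[pt-p,(rt_*r.inv()).as_rotvec()];dq=np.zeros(7)
                dq[act]=J[:,act].T@np.linalg.solve(J[:,act]@J[:,act].T+1e-6*np.eye(6),e)
                bad=act&((q+dq<LO+.0)|(q+dq>HI))
                if not bad.any():break
                act&=~bad
            q=np.clip(q+dq,LO,HI)
    J,p,r=jac(q);return q,np.linalg.norm(p1-p)*1e3,np.degrees(np.linalg.norm((r1*r.inv()).as_rotvec()))
E
python3 - <<'E'
from sim import *
q=np.array([-.2545,.0309,.7083,1.8776,-.0224,1.2413,2.0674])
r30=rt(.04,-np.radians(30))
q,a,b=track(q,np.array([.4606,-.2334,.1972]),R.from_rotvec([-.06,2.629,.018]));print(q,a,b,"meas",D[3][0])
q,a,b=track(q,np.array([.5248,-.2369,.1022]),R.from_rotvec([-.057,2.629,.022]));print(q,a,b,"meas",D[4][0])
q=D[0][0]
q,a,b=track(q,np.array([.3971,.2328,.3609]),R.from_rotvec([-.028,3.14,-.001]));print(q,"meas",[-0.7784,0.0128,0.1772,1.8868,-0.0006,1.2412,0.9874])
E
```

```text
[ 0.5965  0.1352 -0.0004  2.2582 -0.7806  0.4643  2.874 ] 4.2865244397756865e-07 1.6596636754447843e-09 meas [0.4416, 0.1363, 0.144, 2.2729, -0.8186, 0.4336, 2.8982]
[ 0.8581  0.4416 -0.3875  2.1772 -0.7995  0.1923  2.9175] 1.9862314423580265e-11 2.323234879233547e-13 meas [0.8376, 0.4459, -0.3854, 2.1852, -0.8128, 0.1489, 2.9207]
[-0.814   0.0006  0.2292  1.9046  0.0012  1.2355  1.0068] meas [-0.7784, 0.0128, 0.1772, 1.8868, -0.0006, 1.2412, 0.9874]
```

```bash
cat > plan.py <<'E'
from sim import *
d2r=np.pi/180
bc=np.array([.5695,.219,.154])
def tcp(G,yaw,tau): return np.array(G)+.019*rt(yaw,tau).apply([0,0,1])
def hopG(th,up=0,back=0):
    v=np.array([-.101-back,0,.100+up]);v=R.from_euler('y',th).apply(v);return bc+R.from_euler('z',.02).apply(v)
if __name__=="__main__":
  q0=np.array([.3231,.1334,.1896,2.1172,-.2851,.6681,2.3285])
  for t in(-24,-20,-16,-12,-8,-4,0):
    print("tau",t);q=q0;tau=t*d2r
    W=[("pre",tcp([.48,-.233,.2],.04,tau),rt(.04,tau)),("grasp",tcp([.512,-.232,.11],.04,tau),rt(.04,tau)),("lift",tcp([.512,-.232,.31],.04,tau),rt(.04,tau)),
      ("mid",tcp([.47,0,.34],.03,tau),rt(.03,tau)),("above",tcp(hopG(0,.06,.02),.02,tau),rt(.02,tau)),("sill",tcp(hopG(0),.02,tau),rt(.02,tau))]+[(str(th),tcp(hopG(th*d2r),.02,tau+th*d2r),rt(.02,tau+th*d2r)) for th in(15,30,40,45,50,55,60)]
    for n,p,r in W:
        q,a,b=track(q,p,r);m=np.minimum(q-LO,HI-q)
        print(f"  {n:6s}",q,"err %.1f %.1f"%(a,b),"margin %.2f j%d"%(m.min(),m.argmin()+1))
E
python3 plan.py
```

```text
tau -24
  pre    [ 0.4185  0.2111  0.11    2.1713 -0.5879  0.4823  2.6234] err 0.0 0.0 margin 0.27 j4
  grasp  [ 0.5081  0.4239 -0.0319  2.1485 -0.7911  0.2975  2.8262] err 0.0 0.0 margin 0.09 j7
  lift   [ 0.3014  0.0988  0.1893  2.0158 -0.3798  0.7077  2.3508] err 0.0 0.0 margin 0.41 j2
  mid    [ 0.0851 -0.1596 -0.1171  2.1919 -0.0607  0.6905  1.6083] err 0.0 0.0 margin 0.15 j2
  above  [-0.0512 -0.0463 -0.5556  2.1472  0.2932  0.6906  0.7889] err 0.0 0.0 margin 0.26 j2
  sill   [-0.0668  0.0929 -0.5526  2.176   0.4886  0.5734  0.6137] err 0.0 0.0 margin 0.26 j4
  15     [ 0.0136  0.2169 -0.5758  1.9432  0.2435  0.8885  0.909 ] err 0.0 0.0 margin 0.50 j4
  30     [ 0.0245  0.398  -0.5733  1.692   0.1779  1.2114  1.0006] err 0.0 0.0 margin 0.63 j6
  40     [ 0.009   0.5336 -0.5633  1.5168  0.1564  1.4215  1.0262] err 0.0 0.0 margin 0.42 j6
  45     [-0.0029  0.6039 -0.557   1.427   0.1469  1.5251  1.0337] err 0.0 0.0 margin 0.31 j6
  50     [-0.0168  0.6755 -0.5502  1.3357  0.1372  1.6279  1.0386] err 0.0 0.0 margin 0.21 j6
  55     [-0.0322  0.7484 -0.5433  1.2426  0.1269  1.7302 
[... 6824 characters left out ...]
  1.0686] err 0.0 0.0 margin 0.51 j4
  15     [-0.3     0.3878 -0.1531  1.6937 -0.0386  1.3085  1.1597] err 0.0 0.0 margin 0.53 j6
  30     [-0.2668  0.574  -0.1548  1.4423 -0.086   1.6265  1.1927] err 0.0 0.0 margin 0.21 j6
  40     [-0.2526  0.7104 -0.1578  1.269  -0.1139  1.833   1.1944] err 0.0 0.0 margin 0.01 j6
  45     [-0.0716  0.7628 -0.4738  1.3056  0.0067  1.8398  1.05  ] err 35.4 1.3 margin 0.00 j6
  50     [-0.0611  0.782  -0.4876  1.3509  0.0127  1.8398  1.045 ] err 72.1 3.3 margin 0.00 j6
  55     [-0.0425  0.835  -0.5164  1.3715  0.0221  1.8398  1.0195] err 106.5 4.6 margin 0.00 j6
  60     [-0.0709  0.8327 -0.4659  1.4252 -0.0897  1.8398  1.0455] err 146.6 4.0 margin 0.00 j6
```

```bash
python3 - <<'E'
from plan import *
t=-22*d2r
step(tcp([.512,-.232,.18],.04,t),rt(.04,t))
E
```

```text
t 5.2 tcp [ 0.46   -0.2354  0.2255] yaw/tilt [  2.5985 -16.3958   0.082 ]
cmd [-0.1301  0.0031  0.2576  0.004  -0.1245  0.0058] rows>= 1.7319577691708943 0.6534807416689568
```

{"method": "servo_tool", "body": {"commands": [[-0.04, 0, 0.08, 0, -0.04, 0], [-0.09, 0, 0.18, 0, -0.09, 0], [-0.13, 0.003, 0.258, 0.004, -0.125, 0.006], [-0.13, 0.003, 0.258, 0.004, -0.125, 0.006], [-0.13, 0.003, 0.258, 0.004, -0.125, 0.006]]}}

```text
time_s: 5.7
tcp_pos: [0.5155, -0.2309, 0.1554]
ee_rot: [-0.051, 2.767, 0.018]
wrist_force: [0.2, 0.4, 0.6]
width: 0.0856
```

```bash
python3 - <<'E'
from plan import *
t=-22*d2r; print(state()["qpos"])
step(tcp([.512,-.232,.11],.04,t),rt(.04,t))
i=viewer.camera_info("wrist");im=viewer.get_image("wrist")[:,:,::-1];cv2.imwrite("pics/w6.png",im)
print(onz(i,0,0,.1))
import pickle;pickle.dump(i,open("w6.pkl","wb"))
E
```

```text
[ 0.3806  0.2992  0.0938  2.1285 -0.5146  0.4367  2.5121]
t 5.7 tcp [ 0.5155 -0.2309  0.1554] yaw/tilt [  2.1838 -21.4143   0.3373]
cmd [ 0.0655 -0.0044  0.1998  0.0061 -0.013  -0.005 ] rows>= 1.2619084648131678 0.07968433323402958
[ 0.4151 -0.3489  0.1   ]
```

View pics/w6.png

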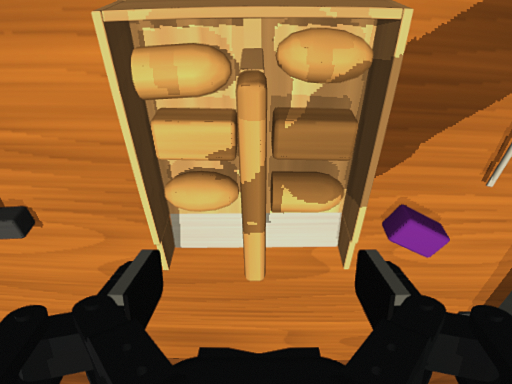

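```bash
python3 - <<'E'
from plan import *
import pickle;i=pickle.load(open("w6.pkl","rb"))
for p in [(252,75),(255,278)]:print(onz(i,*p,.122))
E
```

```text
[ 0.4404 -0.2359  0.122 ]
[ 0.5733 -0.2303  0.122 ]
```

{"method": "servo_tool", "body": {"commands": [[0.02, 0, 0.06, 0, 0, 0], [0.04, -0.003, 0.12, 0.003, -0.01, -0.003], [0.06, -0.005, 0.17, 0.006, -0.013, -0.005], [0.066, -0.006, 0.2, 0.006, -0.013, -0.005], [0.066, -0.006, 0.2, 0.006, -0.013, -0.005], [0.066, -0.006, 0.2, 0.006, -0.013, -0.005]]}}

```text
time_s: 6.35
tcp_pos: [0.5202, -0.2329, 0.0934]
ee_rot: [-0.055, 2.755, 0.009]
wrist_force: [-0.9, -0.0, -0.1]
width: 0.0854
```

```bash
python3 - <<'E'
from plan import *
t=-22*d2r; print(state()["qpos"],state()["wrist_force"])
step(tcp([.511,-.2325,.11],.04,t),rt(.04,t))
E
```

```text
[ 0.4865  0.4195 -0.0297  2.1527 -0.6489  0.282   2.6724] [-0.9126 -0.0077 -0.076 ]
t 6.35 tcp [ 0.5202 -0.2329  0.0934] yaw/tilt [  2.2739 -22.1322  -0.0632]
cmd [ 0.0076  0.0026  0.0004 -0.0015  0.0029  0.0002] rows>= 0.048463031202578846 0.0171863528985118
```

{"method": "servo_tool", "body": {"commands": [[0, 0, 0, 0, 0, 0], [0, 0, 0, 0, 0, 0], [0, 0, 0, 0, 0, 0], [0, 0, 0, 0, 0, 0], [0, 0, 0, 0, 0, 0], [0, 0, 0, 0, 0, 0], [0, 0, 0, 0, 0, 0]], "hand": 0, "squeeze": 50}}

```text
time_s: 7.05
tcp_pos: [0.5199, -0.2332, 0.0925]
ee_rot: [-0.054, 2.755, 0.009]
wrist_force: [0.1, -2.5, 0.6]
width: 0.0135
```

{"method": "servo_tool", "body": {"commands": [[0, 0, 0, 0, 0, 0], [0, 0, 0, 0, 0, 0], [0, 0, 0, 0, 0, 0]], "hand": 0, "squeeze": 100}}

```text
time_s: 7.35
tcp_pos: [0.5199, -0.2331, 0.0926]
ee_rot: [-0.054, 2.755, 0.009]
wrist_force: [-1.4, -3.8, 1.9]
width: 0.0128
```

```bash
python3 - <<'E'
from plan import *
s=state();print(s["qpos"],s["wrist_force"],s["moment"],s["width"],s["tcp_pos"],yt(R.from_rotvec(s["ee_rot"])))
im=viewer.get_image("wrist")[:,:,::-1];cv2.imwrite("pics/w7.png",im)
r=R.from_rotvec(s["ee_rot"]);print("up0.2 in tool/.3:",r.inv().apply([0,0,.2/.3]))
E
```

```text
[ 0.4872  0.4207 -0.0301  2.1531 -0.6496  0.2807  2.6732] [-1.3798 -3.8295  1.8688] [-0.5643  0.3172 -0.3267] 0.01280350505844812 [ 0.5199 -0.2331  0.0926] [  2.2358 -22.1018  -0.0691]
up0.2 in tool/.3: [-0.2508 -0.0008 -0.6177]
```

View pics/w7.png

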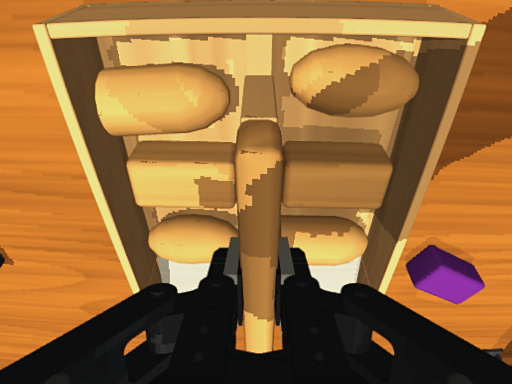

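Gripped the rail (width 12.8 mm). Lifting gently.

{"method": "servo_tool", "body": {"commands": [[-0.004, 0, -0.01, 0, 0, 0], [-0.012, 0, -0.03, 0, 0, 0], [-0.025, 0, -0.062, 0, 0, 0], [-0.038, 0, -0.093, 0, 0, 0], [-0.046, 0, -0.114, 0, 0, 0], [-0.05, 0, -0.123, 0, 0, 0], [-0.05, 0, -0.123, 0, 0, 0], [-0.05, 0, -0.123, 0, 0, 0]]}}

```text
time_s: 8.2
tcp_pos: [0.5197, -0.2321, 0.1321]
ee_rot: [-0.056, 2.756, 0.011]
wrist_force: [-1.6, 0.3, -6.0]
width: 0.0125
```

```bash
python3 - <<'E'
from plan import *
s=state();print(s["qpos"],s["wrist_force"],s["moment"],s["width"],s["tcp_pos"],yt(R.from_rotvec(s["ee_rot"])))
im=viewer.get_image("wrist")[:,:,::-1];cv2.imwrite("pics/w8.png",im)
im=viewer.get_image("scene")[:,:,::-1];cv2.imwrite("pics/s8.png",cv2.resize(im[150:310,90:300],None,fx=3.6,fy=3.6,interpolation=cv2.INTER_CUBIC))
E
```

```text
[ 0.4139  0.3441  0.0544  2.1399 -0.5776  0.3725  2.5842] [-1.5677  0.2514 -6.0242] [-0.0793  0.9212  0.0178] 0.01248455059268979 [ 0.5197 -0.2321  0.1321] [  2.3156 -22.0466  -0.0033]
```

View pics/w8.png

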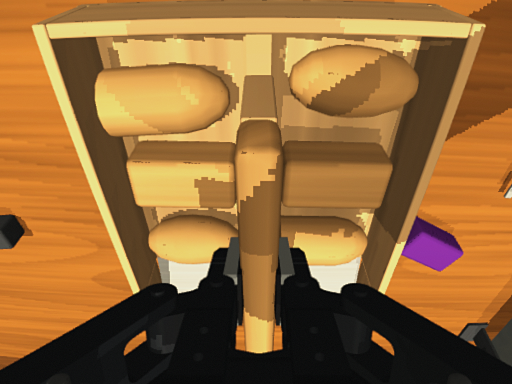

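View pics/s8.png

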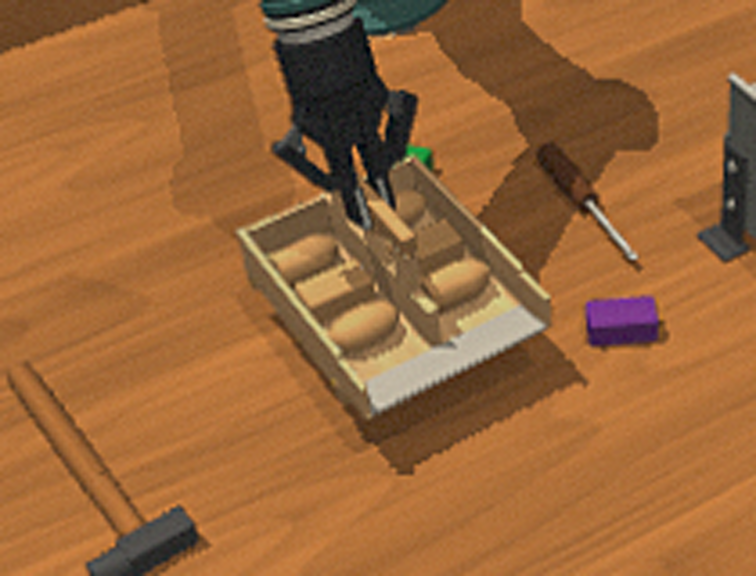

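```bash
cat > go.py <<'E'
from plan import *
t=-22*d2r
def check(wps):
    q=state()["qpos"]
    for n,p,r in wps:
        q,a,b=track(q,p,r);m=np.minimum(q-LO,HI-q);print(n,p,q,"err %.1f %.1f m %.2f j%d"%(a,b,m.min(),m.argmin()+1))
E
python3 - <<'E'
from go import *
T=lambda G,y:(str(y),tcp(G,y,t),rt(y,t))
w=[T([.505,-.232,.325],.04),T([.475,0,.325],.03),T(hopG(0,.07,.012),.02),T(hopG(0,.005,.012),.02)]
check(w)
step(w[0][1],w[0][2])
E
```

```text
0.04 [ 0.5121 -0.2317  0.3074] [ 0.317   0.0801  0.1684  1.9913 -0.3175  0.7698  2.2923] err 0.0 0.0 m 0.39 j2
0.03 [0.4821 0.0002 0.3074] [ 0.0886 -0.1158 -0.1249  2.1812 -0.0493  0.6922  1.5976] err 0.0 0.0 m 0.19 j2
0.02 [0.4636 0.2169 0.3064] [-0.09   -0.0292 -0.5013  2.1014  0.2568  0.7455  0.8395] err 0.0 0.0 m 0.28 j2
0.02 [0.4636 0.2169 0.2414] [-0.1085  0.0694 -0.508   2.1734  0.4021  0.6103  0.6874] err 0.0 0.0 m 0.27 j4
t 8.3 tcp [ 0.5195 -0.2321  0.1317] yaw/tilt [  2.3019 -22.0193   0.0152]
cmd [-0.1968  0.0024 -0.552   0.0004  0.0004  0.0001] rows>= 3.5159888448069063 0.003094463953497196
```

{"method": "servo_tool", "body": {"commands": [[-0.01, 0, -0.03, 0, 0, 0], [-0.034, 0, -0.094, 0, 0, 0], [-0.067, 0, -0.187, 0, 0, 0], [-0.1, 0, -0.28, 0, 0, 0], [-0.133, 0, -0.373, 0, 0, 0], [-0.163, 0, -0.457, 0, 0, 0], [-0.184, 0.002, -0.516, 0, 0, 0], [-0.197, 0.002, -0.552, 0, 0, 0], [-0.197, 0.002, -0.552, 0, 0, 0]]}}

```text
time_s: 9.2
tcp_pos: [0.5128, -0.2324, 0.3097]
ee_rot: [-0.055, 2.753, 0.009]
wrist_force: [0.4, -0.5, -6.0]
width: 0.0124
```

```bash
python3 - <<'E'
from go import *
print(state()["qpos"])
step([.4821,.0002,.3074],rt(.03,t))
E
```

```text
[ 0.2819  0.0751  0.1968  1.9947 -0.2963  0.7526  2.271 ]
t 9.2 tcp [ 0.5128 -0.2324  0.3097] yaw/tilt [  2.2886 -22.2287  -0.0957]
cmd [ 0.0686  0.7787 -0.021   0.0028  0.0051  0.0125] rows>= 4.6918145221502465 0.07235062744735488
```

{"method": "servo_tool", "body": {"commands": [[0.003, 0.03, -0.001, 0, 0, 0], [0.008, 0.09, -0.002, 0, 0, 0], [0.016, 0.18, -0.005, 0, 0.001, 0.003], [0.026, 0.29, -0.008, 0.001, 0.002, 0.005], [0.035, 0.4, -0.011, 0.002, 0.003, 0.007], [0.045, 0.51, -0.014, 0.002, 0.003, 0.009], [0.055, 0.62, -0.017, 0.002, 0.003, 0.011], [0.063, 0.71, -0.019, 0.003, 0.004, 0.012], [0.068, 0.765, -0.021, 0.003, 0.004, 0.012], [0.069, 0.779, -0.021, 0.003, 0.004, 0.012]]}}

```text
time_s: 10.2
tcp_pos: [0.4798, 0.0034, 0.3041]
ee_rot: [-0.047, 2.763, 0.011]
wrist_force: [0.1, 0.3, -6.1]
width: 0.0129
```

```bash
python3 - <<'E'
from go import *
print(state()["qpos"])
step([.4636,.2169,.3064],rt(.02,t))
E
```

```text
[ 0.0338 -0.0907 -0.1147  2.1679  0.0092  0.6858  1.5166]
t 10.2 tcp [0.4798 0.0034 0.3041] yaw/tilt [  1.9778 -21.6813   0.0935]
cmd [ 0.0249  0.713  -0.0169  0.0088 -0.0071  0.0164] rows>= 4.281550112339951 0.10431239618577288
```

{"method": "servo_tool", "body": {"commands": [[0.001, 0.03, -0.001, 0, 0, 0], [0.004, 0.09, -0.002, 0.001, -0.001, 0.002], [0.008, 0.18, -0.005, 0.002, -0.002, 0.004], [0.012, 0.28, -0.008, 0.004, -0.003, 0.006], [0.015, 0.38, -0.01, 0.005, -0.004, 0.009], [0.018, 0.48, -0.012, 0.006, -0.005, 0.011], [0.021, 0.575, -0.014, 0.007, -0.006, 0.013], [0.023, 0.65, -0.016, 0.008, -0.007, 0.015], [0.025, 0.7, -0.017, 0.009, -0.007, 0.016], [0.025, 0.713, -0.017, 0.009, -0.007, 0.016]]}}

```text
time_s: 11.2
tcp_pos: [0.4654, 0.2157, 0.3069]
ee_rot: [-0.025, 2.756, 0.005]
wrist_force: [-0.3, -1.2, -6.4]
width: 0.0128
```

{"method": "servo_tool", "body": {"commands": [[0, 0, 0, 0, 0, 0], [0, 0, 0, 0, 0, 0]]}}

```text
time_s: 11.4
tcp_pos: [0.4661, 0.2126, 0.3073]
ee_rot: [-0.02, 2.755, 0.001]
wrist_force: [-0.0, 0.1, -6.8]
width: 0.0125
```

```bash
python3 - <<'E'
from go import *
import pickle
print(state()["qpos"])
step([.4636,.2169,.3064],rt(.02,t))
for n in("wrist","top","scene"):
    i=viewer.camera_info(n);im=viewer.get_image(n)[:,:,::-1];cv2.imwrite(f"pics/{n}9.png",im)
    if n=="wrist":pickle.dump(i,open("w9.pkl","wb"))
crop("pics/top9.png","pics/top9c.png",110,60,260,240,3.3);crop("pics/scene9.png","pics/scene9c.png",220,80,440,270,3.2)
E
```

```text
[-0.1741  0.0117 -0.4505  2.0668  0.3244  0.77    0.7611]
t 11.4 tcp [0.4661 0.2126 0.3073] yaw/tilt [  0.8127 -22.1245  -0.0971]
cmd [ 0.0088  0.0143 -0.0002 -0.0048  0.0028 -0.0061] rows>= 0.10059586426071396 0.04291142232658775
```

View pics/wrist9.png

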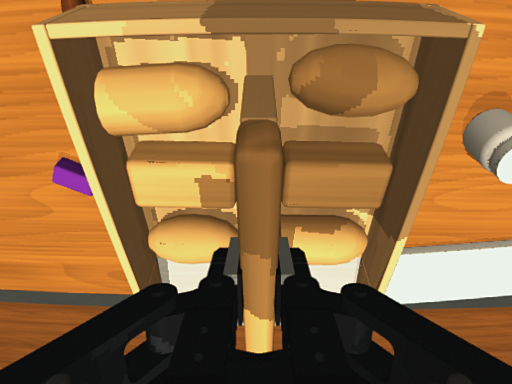

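View pics/top9c.png

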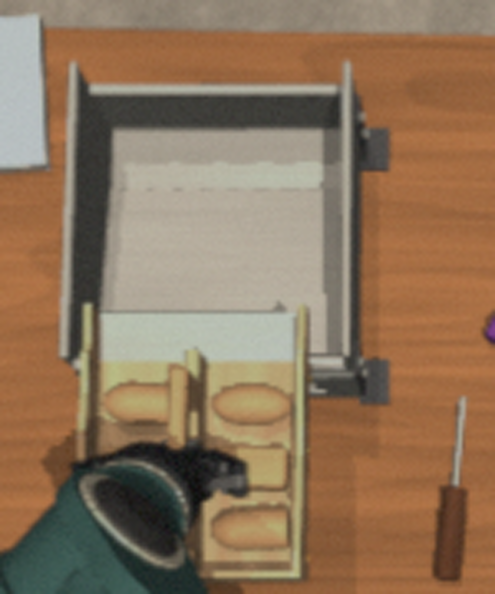

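View pics/scene9c.png

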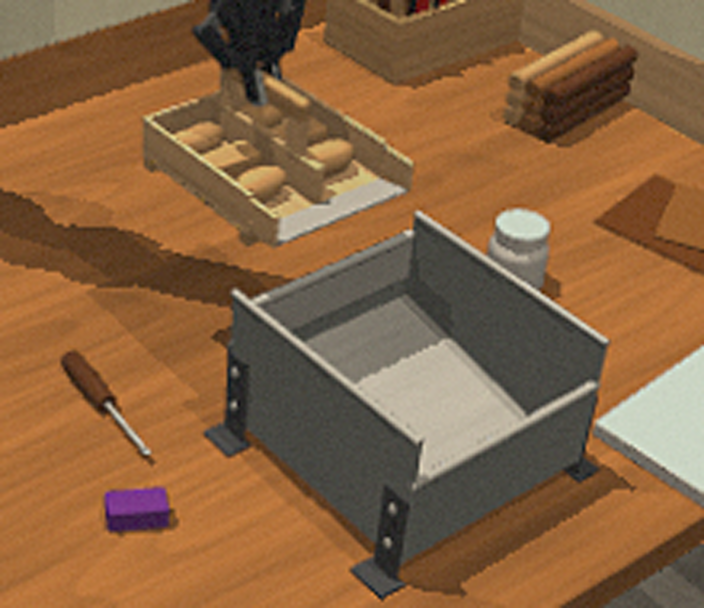

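```bash
python3 - <<'E'
from go import *
T=viewer.camera_info("top");f=lambda p:(110+(p[0]+.5)/3.3-.5,60+(p[1]+.5)/3.3-.5)
z0=.3073-.0926
for n,p,z in [("FL",(88,303),.06+z0),("FR",(303,306),.06+z0),("BR",(297,578),.06+z0),("platefrontL",(101,313),.024+z0),("platefrontR",(296,317),.024+z0),("railfrontedge L",(171,366),.122+z0),("railR",(187,366),.122+z0),("hL",(69,358),.184),("hR",(350,358),.184)]:print(n,onz(T,*f(p),z))
s=state();r=R.from_rotvec(s["ee_rot"]); print("tote origin est",s["tcp_pos"][:2]+R.from_euler('z',yt(r)[0]*d2r).apply([.0111,0,0])[:2], "z0",z0)
E
```

```text
FL [0.5923 0.3032 0.2747]
FR [0.5926 0.1286 0.2747]
BR [0.3709 0.1263 0.2747]
platefrontL [0.5932 0.301  0.2387]
platefrontR [0.5923 0.1382 0.2387]
railfrontedge L [0.5275 0.2215 0.3367]
railR [0.5277 0.2092 0.3367]
hL [0.5664 0.3399 0.184 ]
hR [0.5701 0.0964 0.184 ]
tote origin est [0.4774 0.2132] z0 0.2147
```

```bash
python3 - <<'E'
from go import *
step([.4685,.2168,.2450],rt(.021,-22.1*d2r))
E
```

```text
t 11.55 tcp [0.4663 0.213  0.3079] yaw/tilt [  0.8195 -22.1871  -0.0665]
cmd [ 0.0721  0.0128  0.1969 -0.0046  0.0019 -0.0073] rows>= 1.260559595556131 0.04644414190110152
```

{"method": "servo_tool", "body": {"commands": [[0.006, 0.002, 0.016, 0, 0, 0], [0.018, 0.005, 0.05, -0.001, 0, -0.002], [0.034, 0.008, 0.094, -0.002, 0.001, -0.004], [0.05, 0.011, 0.138, -0.003, 0.001, -0.006], [0.063, 0.013, 0.172, -0.004, 0.002, -0.007], [0.07, 0.013, 0.191, -0.005, 0.002, -0.007], [0.072, 0.013, 0.197, -0.005, 0.002, -0.007], [0.072, 0.013, 0.197, -0.005, 0.002, -0.007], [0.072, 0.013, 0.197, -0.005, 0.002, -0.007]]}}

```text
time_s: 12.45
tcp_pos: [0.4687, 0.2184, 0.2457]
ee_rot: [-0.031, 2.755, 0.008]
wrist_force: [-1.6, 0.5, -6.0]
width: 0.0128
```

```bash
python3 - <<'E'
from go import *
s=state();print(s["qpos"],s["wrist_force"],s["moment"])
r=R.from_rotvec(s["ee_rot"]);print(s["tcp_pos"],yt(r));print("down 10mm",r.inv().apply([0,0,-.01/.3]),"fwd 10mm",r.inv().apply([.01/.3,0,0]))
im=viewer.get_image("scene")[:,:,::-1];cv2.imwrite("pics/s10.png",im)
crop("pics/s10.png","pics/s10c.png",220,90,440,280,3.2)
im=viewer.get_image("top")[:,:,::-1];cv2.imwrite("pics/t10.png",im)
E
```

```text
[-0.2008  0.1017 -0.4511  2.1357  0.4519  0.6413  0.6228] [-1.6333  0.5328 -6.0479] [ 0.0001  0.9251 -0.0169]
[0.4687 0.2184 0.2457] [  1.3051 -22.1697   0.0752]
down 10mm [ 0.0126 -0.      0.0309] fwd 10mm [-0.0309 -0.0008  0.0126]
```

View pics/s10c.png

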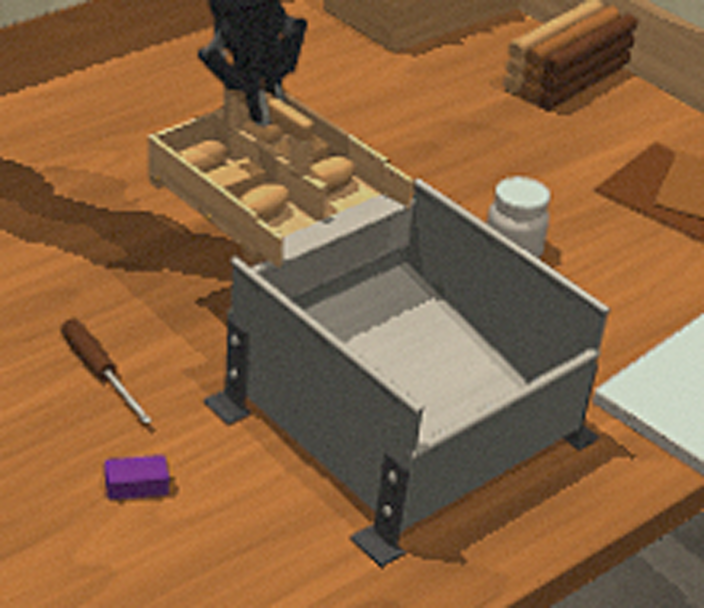

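Now feeling for contact downward in small steps.

{"method": "servo_tool", "body": {"commands": [[0.0012, 0, 0.003, 0, 0, 0], [0.0025, 0, 0.006, 0, 0, 0], [0.0037, 0, 0.009, 0, 0, 0], [0.005, 0, 0.0123, 0, 0, 0], [0.0062, 0, 0.0155, 0, 0, 0], [0.0062, 0, 0.0155, 0, 0, 0]]}}

```text
time_s: 13.15
tcp_pos: [0.4683, 0.2181, 0.2399]
ee_rot: [-0.031, 2.756, 0.007]
wrist_force: [0.3, 0.7, -6.6]
width: 0.0127
```

{"method": "servo_tool", "body": {"commands": [[0.0012, 0, 0.003, 0, 0, 0], [0.0025, 0, 0.006, 0, 0, 0], [0.0025, 0, 0.006, 0, 0, 0]]}}

```text
time_s: 13.45
tcp_pos: [0.4683, 0.2181, 0.238]
ee_rot: [-0.031, 2.756, 0.007]
wrist_force: [0.7, 0.3, -7.4]
width: 0.0126
```

```bash
python3 - <<'E'
from go import *
s=state();print(s["wrist_force"],s["moment"],s["tcp_pos"],yt(R.from_rotvec(s["ee_rot"])))
E
```

```text
[ 0.694   0.2517 -7.3805] [-0.0739  0.9044  0.0515] [0.4683 0.2181 0.238 ] [  1.3046 -22.0929   0.0355]
```

{"method": "servo_tool", "body": {"commands": [[0.0012, 0, 0.003, 0, 0, 0], [0.0012, 0, 0.003, 0, 0, 0]]}}

```text
time_s: 13.65
tcp_pos: [0.4683, 0.2181, 0.2371]
ee_rot: [-0.031, 2.756, 0.007]
wrist_force: [-1.3, -0.8, -6.1]
width: 0.0122
```

{"method": "servo_tool", "body": {"commands": [[0.0012, 0, 0.003, 0, 0, 0], [0.0012, 0, 0.003, 0, 0, 0]]}}

```text
time_s: 13.85
tcp_pos: [0.4683, 0.2181, 0.2361]
ee_rot: [-0.031, 2.756, 0.007]
wrist_force: [-0.3, -0.8, -6.3]
width: 0.0125
```

{"method": "servo_tool", "body": {"commands": [[0.0012, 0, 0.003, 0, 0, 0], [0.0012, 0, 0.003, 0, 0, 0]]}}

```text
time_s: 14.05
tcp_pos: [0.4683, 0.2182, 0.2357]
ee_rot: [-0.031, 2.755, 0.007]
wrist_force: [-3.4, -0.9, -1.5]
width: 0.0128
```

```bash
python3 - <<'E'
from go import *
s=state();print(s["wrist_force"],s["moment"],s["tcp_pos"],yt(R.from_rotvec(s["ee_rot"])))
E
```

```text
[-3.3692 -0.8649 -1.4623] [-0.2612  1.1704 -0.1555] [0.4683 0.2182 0.2357] [  1.3096 -22.1341   0.0222]
```

Contact found (Fz +4.7 N) at TCP z 0.2357, so the bead top is about 0.160, which agrees with vision. Next I slide forward to hook the batten.

{"method": "servo_tool", "body": {"commands": [[-0.0037, 0, 0, 0, 0, 0], [-0.007, 0, 0.0006, 0, 0, 0], [-0.0104, 0, 0.0013, 0, 0, 0], [-0.0104, 0, 0.0013, 0, 0, 0]]}}

```text
time_s: 14.45
tcp_pos: [0.4712, 0.2185, 0.2363]
ee_rot: [-0.032, 2.755, 0.007]
wrist_force: [-4.6, -0.4, -1.1]
width: 0.0121
```

```bash
python3 - <<'E'
from go import *
s=state();print(s["wrist_force"],s["moment"],s["tcp_pos"],yt(R.from_rotvec(s["ee_rot"])))
E
```

```text
[-4.5729 -0.3955 -1.0958] [-0.1651  1.3986 -0.1027] [0.4712 0.2185 0.2363] [  1.3266 -22.1154   0.0457]
```

{"method": "servo_tool", "body": {"commands": [[-0.0034, 0, 0.0005, 0, 0, 0], [-0.0068, 0, 0.001, 0, 0, 0], [-0.0068, 0, 0.001, 0, 0, 0]]}}

```text
time_s: 14.75
tcp_pos: [0.4736, 0.2185, 0.2368]
ee_rot: [-0.031, 2.755, 0.008]
wrist_force: [-2.6, 0.5, -2.7]
width: 0.0128
```

{"method": "servo_tool", "body": {"commands": [[-0.0034, 0, 0.0005, 0, 0, 0], [-0.0034, 0, 0.0005, 0, 0, 0]]}}

```text
time_s: 14.95
tcp_pos: [0.4738, 0.2185, 0.2369]
ee_rot: [-0.031, 2.756, 0.007]
wrist_force: [-8.1, -0.5, 1.3]
width: 0.0126
```

{"method": "servo_tool", "body": {"commands": [[-0.0034, 0, 0.0005, 0, 0, 0], [-0.0034, 0, 0.0005, 0, 0, 0]]}}

```text
time_s: 15.15
tcp_pos: [0.4755, 0.2184, 0.2371]
ee_rot: [-0.032, 2.755, 0.008]
wrist_force: [-1.7, 0.1, -4.1]
width: 0.0124
```

```bash
python3 - <<'E'
from go import *
s=state();print(s["wrist_force"],s["moment"],s["tcp_pos"],yt(R.from_rotvec(s["ee_rot"])))
E
```

```text
[-1.6526  0.1256 -4.1202] [-0.0265  0.9709 -0.0005] [0.4755 0.2184 0.2371] [  1.3226 -22.127    0.0544]
```

{"method": "servo_tool", "body": {"commands": [[-0.0031, 0, 0.0008, 0, 0, 0], [-0.0031, 0, 0.0008, 0, 0, 0]]}}

```text
time_s: 15.35
tcp_pos: [0.4757, 0.2185, 0.2373]
ee_rot: [-0.031, 2.756, 0.007]
wrist_force: [-9.1, -1.2, 1.7]
width: 0.0127
```

{"method": "servo_tool", "body": {"commands": [[-0.0031, 0, 0.0008, 0, 0, 0], [-0.0031, 0, 0.0008, 0, 0, 0]]}}

```text
time_s: 15.55
tcp_pos: [0.4759, 0.2185, 0.2374]
ee_rot: [-0.032, 2.757, 0.006]
wrist_force: [-13.7, -1.0, 6.5]
width: 0.0124
```

{"method": "servo_tool", "body": {"commands": [[-0.0031, 0, 0.0008, 0, 0, 0], [-0.0031, 0, 0.0008, 0, 0, 0]]}}

```text
time_s: 15.75
tcp_pos: [0.4761, 0.2185, 0.2375]
ee_rot: [-0.032, 2.758, 0.005]
wrist_force: [-18.0, -2.3, 10.3]
width: 0.0124
```

```bash
python3 - <<'E'
from go import *
s=state();print(s["wrist_force"],s["moment"],s["tcp_pos"],yt(R.from_rotvec(s["ee_rot"])))
E
```

```text
[-18.0084  -2.2597  10.2896] [-0.335   3.0732 -0.1985] [0.4761 0.2185 0.2375] [  1.3021 -21.9591  -0.0511]
```

{"method": "servo_tool", "body": {"commands": [[-0.0012, 0, -0.003, 0, 0, 0], [-0.0012, 0, -0.003, 0, 0, 0]]}}

```text
time_s: 15.95
tcp_pos: [0.4766, 0.2187, 0.2379]
ee_rot: [-0.031, 2.758, 0.007]
wrist_force: [-10.3, 1.3, 2.3]
width: 0.0127
```

```bash
python3 - <<'E'
from go import *
s=state();print(s["wrist_force"],s["moment"],s["tcp_pos"],yt(R.from_rotvec(s["ee_rot"])))
E
```

```text
[-10.3086   1.3247   2.3463] [ 0.0355  2.6156 -0.1809] [0.4766 0.2187 0.2379] [  1.2896 -21.9546   0.0268]
```

{"method": "servo_tool", "body": {"commands": [[-0.001, 0, -0.0025, 0, 0, 0], [-0.001, 0, -0.0025, 0, 0, 0]]}}

```text
time_s: 16.15
tcp_pos: [0.4768, 0.2186, 0.2382]
ee_rot: [-0.031, 2.759, 0.007]
wrist_force: [-6.8, 1.3, -2.2]
width: 0.0123
```

{"method": "servo_tool", "body": {"commands": [[-0.0005, 0, -0.0012, 0, 0, 0], [-0.0005, 0, -0.0012, 0, 0, 0]]}}

```text
time_s: 16.35
tcp_pos: [0.4769, 0.2185, 0.2384]
ee_rot: [-0.031, 2.759, 0.007]
wrist_force: [-5.5, 1.8, -5.2]
width: 0.0125
```

```bash
python3 - <<'E'
from go import *
s=state();print(s["wrist_force"],s["moment"],s["tcp_pos"],yt(R.from_rotvec(s["ee_rot"])))
E
```

```text
[-5.5174  1.8382 -5.2132] [ 0.3315  2.384  -0.0257] [0.4769 0.2185 0.2384] [  1.2803 -21.9313   0.0446]
```

Net vertical load is about 1 N while Fx stays near -5 N, so the batten is against the bead: hooked. I'll settle the mouth down slightly and check visually.

{"method": "servo_tool", "body": {"commands": [[0.0008, 0, 0.002, 0, 0, 0], [0.0008, 0, 0.002, 0, 0, 0]]}}

```text
time_s: 16.55
tcp_pos: [0.4768, 0.2186, 0.2382]
ee_rot: [-0.031, 2.758, 0.007]
wrist_force: [-9.1, 0.8, -2.6]
width: 0.0128
```

```bash
cat > tip.py <<'E'
from go import *
def tip(ths,v=(-.092,0,.083),corr=(0,0,0),th0=0.):
    # v: bead centre->TCP in level tote frame; th0 current tip
    s=state();r=R.from_rotvec(s["ee_rot"]);
    tcpv=R.from_euler('y',th0*d2r).apply(v); yaw=R.from_euler('z',.0228)
    print(s["wrist_force"],s["moment"],s["tcp_pos"],yt(r),"pivot",s["tcp_pos"]-yaw.apply(tcpv))
    ax=yaw.apply([0,1,0])
    for th in ths:
        rr=R.from_rotvec(ax*th*d2r); d=rr.apply(yaw.apply(tcpv))-yaw.apply(tcpv)+np.array(corr)
        print(th,np.round(r.inv().apply(d)/.3,4).tolist(),np.round(r.inv().apply(ax*th/45),4).tolist())
E
python3 - <<'E'
from tip import *
for n in("scene","top"): cv2.imwrite(f"pics/{n}11.png",viewer.get_image(n)[:,:,::-1])
crop("pics/scene11.png","pics/s11c.png",255,100,405,220,5)
tip([1,2.5,4,6,8,10,12,14,15])
E
```

```text
[-9.2991  0.9738 -3.1204] [ 0.1473  2.5462 -0.1283] [0.4768 0.2186 0.2382] [  1.2912 -21.9467   0.0307] pivot [0.5688 0.2207 0.1552]
1 [-0.0065, 0.0, -0.0031] [0.0, 0.0222, 0.0]
2.5 [-0.0164, 0.0, -0.0075] [0.0, 0.0556, 0.0]
4 [-0.0263, 0.0, -0.0117] [0.0, 0.0889, 0.0]
6 [-0.0398, 0.0, -0.0169] [0.0001, 0.1333, 0.0001]
8 [-0.0534, 0.0, -0.0216] [0.0001, 0.1778, 0.0001]
10 [-0.0672, 0.0, -0.0258] [0.0001, 0.2222, 0.0001]
12 [-0.0811, 0.0, -0.0295] [0.0001, 0.2667, 0.0001]
14 [-0.0952, 0.0001, -0.0328] [0.0001, 0.3111, 0.0001]
15 [-0.1023, 0.0001, -0.0342] [0.0001, 0.3333, 0.0001]
```

View pics/s11c.png

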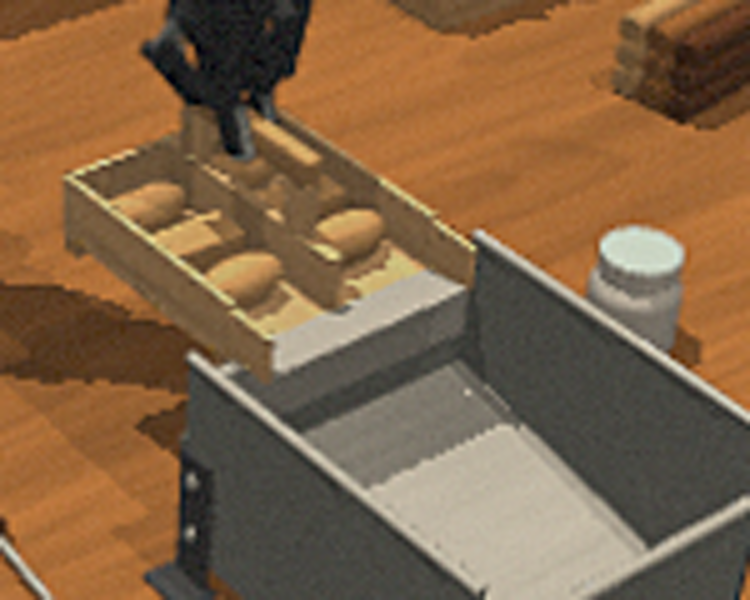

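The mouth rests over the sill between the side walls, with the forms aboard. Tipping to 15°.

{"method": "servo_tool", "body": {"commands": [[-0.0065, 0, -0.003, 0, 0.022, 0], [-0.0164, 0, -0.0075, 0, 0.056, 0], [-0.0263, 0, -0.0117, 0, 0.089, 0], [-0.0398, 0, -0.0169, 0, 0.133, 0], [-0.0534, 0, -0.0216, 0, 0.178, 0], [-0.0672, 0, -0.0258, 0, 0.222, 0], [-0.0811, 0, -0.0295, 0, 0.267, 0], [-0.0952, 0, -0.0328, 0, 0.311, 0], [-0.1023, 0, -0.0342, 0, 0.333, 0], [-0.1023, 0, -0.0342, 0, 0.333, 0]]}}

```text
time_s: 17.65
tcp_pos: [0.5018, 0.2189, 0.2598]
ee_rot: [-0.033, 3.021, 0.003]
wrist_force: [-8.8, 0.3, 0.9]
width: 0.0128
```

```bash
python3 - <<'E'
from tip import *
print(state()["qpos"])
tip([1,2.5,4,6,8,10,12,14,15],th0=15)
E
```

```text
[-0.1069  0.2489 -0.4612  1.882   0.2106  0.9416  0.9261]
[-8.7865  0.2698  0.9367] [-0.0278  2.2363 -0.1841] [0.5018 0.2189 0.2598] [ 1.2398 -6.8714  0.0226] pivot [0.5692 0.2205 0.1558]
1 [-0.0065, 0.0, -0.0031] [0.0, 0.0222, 0.0]
2.5 [-0.0164, 0.0, -0.0076] [0.0001, 0.0556, 0.0]
4 [-0.0263, 0.0, -0.0118] [0.0001, 0.0889, 0.0]
6 [-0.0398, 0.0001, -0.0169] [0.0002, 0.1333, 0.0]
8 [-0.0534, 0.0001, -0.0217] [0.0002, 0.1778, 0.0]
10 [-0.0672, 0.0001, -0.0259] [0.0003, 0.2222, 0.0001]
12 [-0.0811, 0.0001, -0.0296] [0.0003, 0.2667, 0.0001]
14 [-0.0951, 0.0001, -0.0329] [0.0004, 0.3111, 0.0001]
15 [-0.1022, 0.0001, -0.0343] [0.0004, 0.3333, 0.0001]
```

{"method": "servo_tool", "body": {"commands": [[-0.0065, 0, -0.003, 0, 0.022, 0], [-0.0164, 0, -0.0075, 0, 0.056, 0], [-0.0263, 0, -0.0117, 0, 0.089, 0], [-0.0398, 0, -0.0169, 0, 0.133, 0], [-0.0534, 0, -0.0216, 0, 0.178, 0], [-0.0672, 0, -0.0258, 0, 0.222, 0], [-0.0811, 0, -0.0295, 0, 0.267, 0], [-0.0952, 0, -0.0328, 0, 0.311, 0], [-0.1023, 0, -0.0342, 0, 0.333, 0], [-0.1023, 0, -0.0342, 0, 0.333, 0]]}}

```text
time_s: 18.65
tcp_pos: [0.5314, 0.2194, 0.2741]
ee_rot: [0.033, -3.0, 0.002]
wrist_force: [-7.5, -0.4, 0.7]
width: 0.0124
```

```bash
python3 - <<'E'
from tip import *
print(state()["qpos"])
tip([2,4,6,8,10],th0=30)
E
```

```text
[-0.081   0.4204 -0.4519  1.6245  0.1184  1.2629  1.0402]
[-7.4948 -0.4303  0.6797] [-0.0798  1.8246 -0.1316] [0.5314 0.2194 0.2741] [1.254  8.0945 0.0213] pivot [0.5696 0.2203 0.1562]
2 [-0.0131, 0.0, -0.0061] [0.0, 0.0444, 0.0]
4 [-0.0263, 0.0, -0.0117] [0.0001, 0.0889, 0.0]
6 [-0.0398, 0.0, -0.0169] [0.0001, 0.1333, 0.0001]
8 [-0.0534, 0.0001, -0.0216] [0.0002, 0.1778, 0.0001]
10 [-0.0672, 0.0001, -0.0258] [0.0002, 0.2222, 0.0001]
```

{"method": "servo_tool", "body": {"commands": [[-0.0065, 0, -0.003, 0, 0.022, 0], [-0.0164, 0, -0.0075, 0, 0.056, 0], [-0.0263, 0, -0.0117, 0, 0.089, 0], [-0.0398, 0, -0.0169, 0, 0.133, 0], [-0.0534, 0, -0.0216, 0, 0.178, 0], [-0.0672, 0, -0.0258, 0, 0.222, 0], [-0.0672, 0, -0.0258, 0, 0.222, 0], [-0.0672, 0, -0.0258, 0, 0.222, 0], [-0.0672, 0, -0.0258, 0, 0.222, 0], [-0.0672, 0, -0.0258, 0, 0.222, 0]]}}

```text
time_s: 19.65
tcp_pos: [0.5526, 0.2198, 0.2792]
ee_rot: [0.032, -2.828, 0.005]
wrist_force: [-5.3, 0.3, -0.1]
width: 0.0127
```

```bash
python3 - <<'E'
from tip import *
print(state()["qpos"])
tip([2,4,6,8,10],th0=40)
for n in("scene","wrist"): cv2.imwrite(f"pics/{n}12.png",viewer.get_image(n)[:,:,::-1])
crop("pics/scene12.png","pics/s12c.png",255,80,425,230,4.4)
E
```

```text
[-0.0844  0.5488 -0.4392  1.4481  0.0824  1.4715  1.0759]
[-5.3448  0.3046 -0.0591] [-0.0909  1.3299 -0.2113] [0.5526 0.2198 0.2792] [ 1.277  17.9594  0.0123] pivot [0.5697 0.2202 0.1564]
2 [-0.0131, 0.0, -0.0061] [0.0, 0.0444, 0.0]
4 [-0.0264, 0.0, -0.0117] [0.0, 0.0889, 0.0]
6 [-0.0398, 0.0, -0.0168] [0.0001, 0.1333, 0.0]
8 [-0.0535, 0.0, -0.0215] [0.0001, 0.1778, 0.0001]
10 [-0.0673, 0.0, -0.0257] [0.0001, 0.2222, 0.0001]
```

View pics/s12c.png

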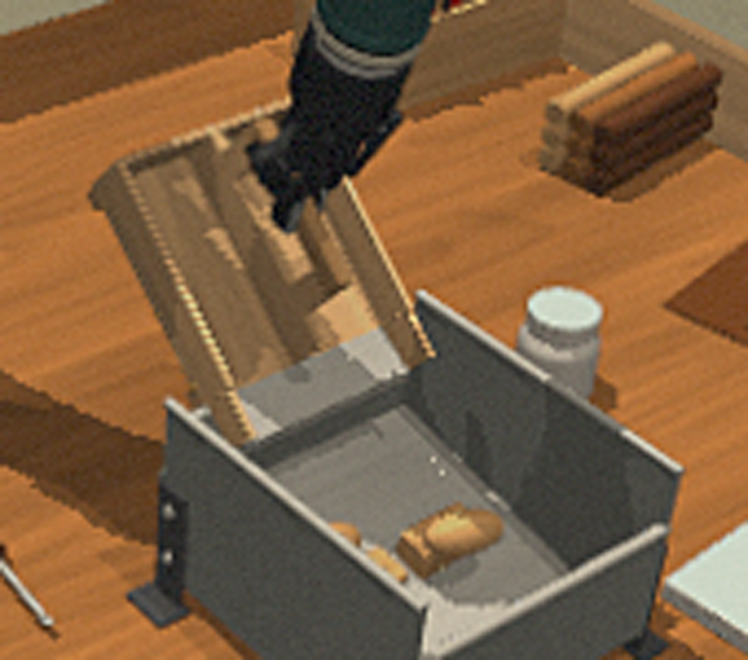

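View pics/wrist12.png

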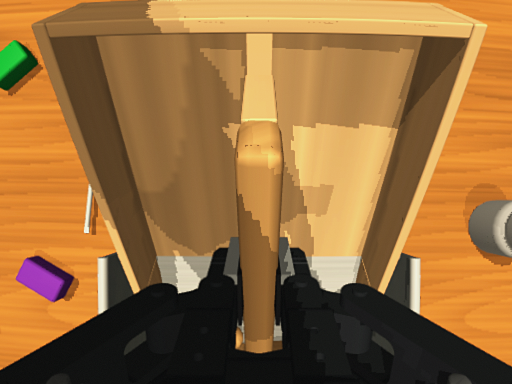

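The forms have slid out. I'll go to 50° as well to be sure.

{"method": "servo_tool", "body": {"commands": [[-0.0131, 0, -0.006, 0, 0.044, 0], [-0.0264, 0, -0.0117, 0, 0.089, 0], [-0.0398, 0, -0.0168, 0, 0.133, 0], [-0.0535, 0, -0.0215, 0, 0.178, 0], [-0.0673, 0, -0.0257, 0, 0.222, 0], [-0.0673, 0, -0.0257, 0, 0.222, 0], [-0.0673, 0, -0.0257, 0, 0.222, 0], [-0.0673, 0, -0.0257, 0, 0.222, 0]]}}

```text
time_s: 20.55
tcp_pos: [0.5744, 0.2203, 0.2804]
ee_rot: [0.03, -2.654, 0.007]
wrist_force: [-5.5, 0.3, 1.1]
width: 0.0125
```

```bash
python3 - <<'E'
from tip import *
print(state()["qpos"])
tip([-3,-8,-14,-20,-26,-32,-38,-44,-48,-50],th0=50)
for n in("scene","top"): cv2.imwrite(f"pics/{n}13.png",viewer.get_image(n)[:,:,::-1])
crop("pics/scene13.png","pics/s13c.png",255,80,425,230,4.4)
crop("pics/top13.png","pics/t13c.png",110,60,260,210,4)
E
```

```text
[-0.0972  0.6868 -0.4244  1.2647  0.0502  1.679   1.0944]
[-5.5396  0.303   1.1029] [-0.0293  1.1651 -0.2287] [0.5744 0.2203 0.2804] [ 1.2827 27.9111  0.0217] pivot [0.57   0.2202 0.1566]
-3 [0.0192, -0.0, 0.0099] [-0.0, -0.0667, -0.0]
-8 [0.05, -0.0, 0.0287] [-0.0, -0.1778, -0.0001]
-14 [0.0846, -0.0, 0.0546] [-0.0001, -0.3111, -0.0002]
-20 [0.1163, -0.0001, 0.084] [-0.0001, -0.4444, -0.0002]
-26 [0.1447, -0.0001, 0.1166] [-0.0001, -0.5778, -0.0003]
-32 [0.1696, -0.0001, 0.1519] [-0.0001, -0.7111, -0.0004]
-38 [0.1906, -0.0001, 0.1897] [-0.0002, -0.8444, -0.0004]
-44 [0.2076, -0.0002, 0.2294] [-0.0002, -0.9778, -0.0005]
-48 [0.2166, -0.0002, 0.2568] [-0.0002, -1.0667, -0.0006]
-50 [0.2204, -0.0002, 0.2707] [-0.0002, -1.1111, -0.0006]
```

View pics/s13c.png

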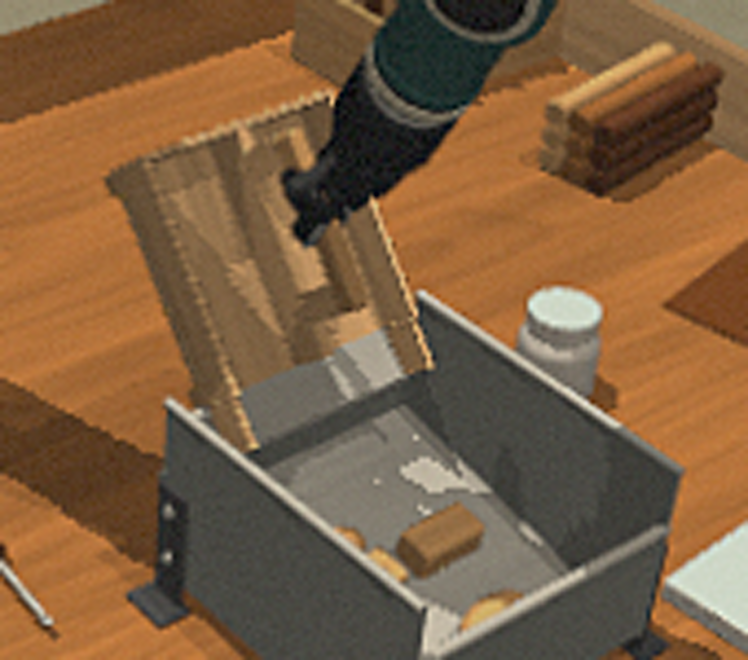

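View pics/t13c.png

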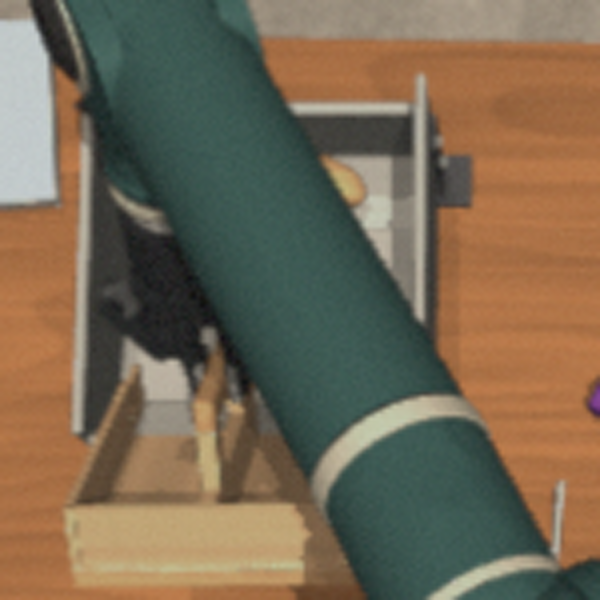

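The tote is empty in the scene view. Rotating it back.

{"method": "servo_tool", "body": {"commands": [[0.0192, 0, 0.0099, 0, -0.067, 0], [0.05, 0, 0.0287, 0, -0.178, 0], [0.0846, 0, 0.0546, 0, -0.311, 0], [0.1163, 0, 0.084, 0, -0.444, 0], [0.1447, 0, 0.1166, 0, -0.578, 0], [0.1696, 0, 0.1519, 0, -0.711, 0], [0.1906, 0, 0.1897, 0, -0.844, 0], [0.203, 0, 0.2175, 0, -0.938, 0], [0.2076, 0, 0.2294, 0, -0.978, 0], [0.2076, 0, 0.2294, 0, -0.978, 0]]}}

```text
time_s: 21.65
tcp_pos: [0.4858, 0.2186, 0.2484]
ee_rot: [-0.034, 2.859, 0.005]
wrist_force: [-7.3, 0.9, 2.3]
width: 0.0124
```

```bash
python3 - <<'E'
from tip import *
s=state();print(s["qpos"],s["wrist_force"])
# go back 12mm, up 70mm, level
step([.4638,.2185,.3074],rt(.0228,-22.1*d2r))
w=[("a",np.array([.4638,.2185,.3074]),rt(.0228,-22.1*d2r)),("m",np.array([.4821,.0,.3074]),rt(.03,-22.1*d2r)),("o",np.array([.5199,-.2331,.3074]),rt(.039,-22.1*d2r)),("d",np.array([.5199,-.2331,.0926]),rt(.039,-22.1*d2r))]
check(w)
E
```

```text
[-0.1573  0.1633 -0.4515  2.0345  0.3308  0.7461  0.7798] [-7.3376  0.947   2.3337]
t 21.65 tcp [0.4858 0.2186 0.2484] yaw/tilt [  1.3779 -16.1902  -0.0006]
cmd [ 0.0154  0.0014 -0.2094  0.0005 -0.1313  0.0015] rows>= 1.2598634057863607 0.6880305478696517
a [0.4638 0.2185 0.3074] [-0.1404 -0.0285 -0.4549  2.0996  0.2604  0.7464  0.8366] err 0.0 0.0 m 0.28 j2
m [0.4821 0.     0.3074] [ 0.0441 -0.1161 -0.0828  2.1824 -0.0409  0.69    1.5905] err 0.0 0.0 m 0.19 j2
o [ 0.5199 -0.2331  0.3074] [ 0.2724  0.0948  0.2113  1.9766 -0.3264  0.7697  2.2936] err 0.0 0.0 m 0.40 j2
d [ 0.5199 -0.2331  0.0926] [ 0.4507  0.4273  0.0244  2.1283 -0.7075  0.3307  2.7288] err 0.0 0.0 m 0.18 j6
```

{"method": "servo_tool", "body": {"commands": [[0.001, 0, -0.02, 0, -0.01, 0], [0.004, 0, -0.06, 0, -0.04, 0], [0.008, 0, -0.11, 0, -0.07, 0], [0.012, 0.001, -0.16, 0, -0.1, 0], [0.015, 0.001, -0.195, 0, -0.12, 0.001], [0.0154, 0.0014, -0.209, 0, -0.131, 0.0015], [0.0154, 0.0014, -0.209, 0, -0.131, 0.0015]]}}

```text
time_s: 22.35
tcp_pos: [0.4661, 0.2185, 0.3081]
ee_rot: [-0.029, 2.755, 0.008]
wrist_force: [0.0, 0.2, -3.8]
width: 0.0125
```

```bash
python3 - <<'E'
from tip import *
s=state();print(s["qpos"],s["wrist_force"],s["moment"])
step([.4821,0,.3074],rt(.03,-22.1*d2r))
for n in("wrist","top","scene"): cv2.imwrite(f"pics/{n}14.png",viewer.get_image(n)[:,:,::-1])
crop("pics/top14.png","pics/t14c.png",110,60,260,240,3.3)
crop("pics/scene14.png","pics/s14c.png",230,80,425,260,4)
E
```

```text
[-0.1636  0.0161 -0.4703  2.0613  0.3252  0.7696  0.7586] [ 0.0346  0.173  -3.8315] [-0.0437  0.6735  0.0071]
t 22.35 tcp [0.4661 0.2185 0.3081] yaw/tilt [  1.236  -22.1688   0.0949]
cmd [-0.0346 -0.7293  0.0152 -0.0021  0.0015 -0.0107] rows>= 4.381432886967307 0.0578512070688418
```

View pics/t14c.png

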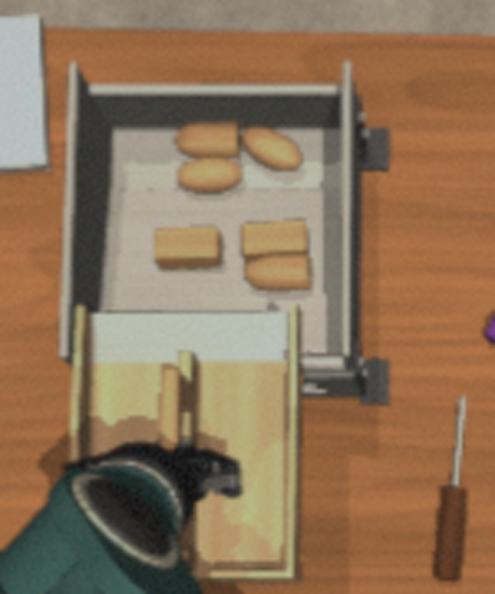

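View pics/s14c.png

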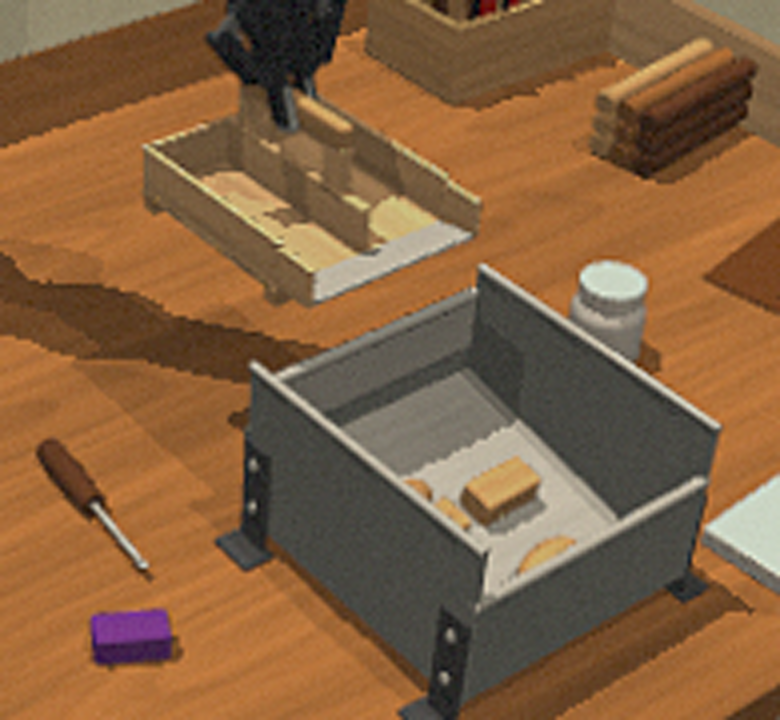

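View pics/wrist14.png

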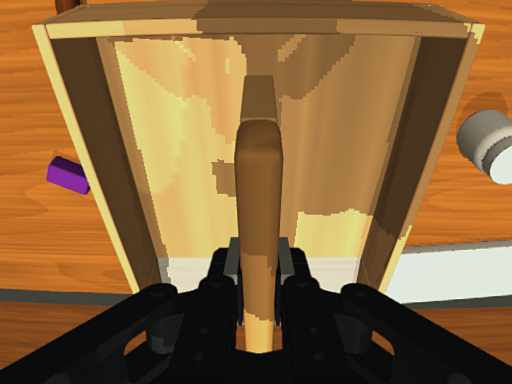

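All six forms are in the hopper (top crop: plugs at (207,138) and (278,272), eggs at (272,148) and (209,175), blocks at (187,247) and (275,238)). The tote is empty and hasn't slipped in the grip. Taking it back.

{"method": "servo_tool", "body": {"commands": [[-0.002, -0.03, 0, 0, 0, 0], [-0.004, -0.1, 0.002, 0, 0, -0.001], [-0.009, -0.19, 0.004, 0, 0, -0.003], [-0.014, -0.29, 0.006, -0.001, 0, -0.004], [-0.019, -0.39, 0.008, -0.001, 0.001, -0.006], [-0.024, -0.49, 0.01, -0.001, 0.001, -0.007], [-0.029, -0.59, 0.012, -0.002, 0.001, -0.009], [-0.032, -0.66, 0.014, -0.002, 0.001, -0.01], [-0.034, -0.71, 0.015, -0.002, 0.0015, -0.011], [-0.035, -0.729, 0.015, -0.002, 0.0015, -0.011]]}}

```text
time_s: 23.5
tcp_pos: [0.4813, -0.0025, 0.3062]
ee_rot: [-0.037, 2.759, 0.006]
wrist_force: [0.4, 0.5, -4.0]
width: 0.0124
```

```bash
python3 - <<'E'
from tip import *
print(state()["qpos"])
step([.5199,-.2331,.2874],rt(.039,-22.1*d2r))
E
```

```text
[ 0.0702 -0.0908 -0.1374  2.1638  0.0067  0.6853  1.5246]
t 23.5 tcp [ 0.4813 -0.0025  0.3062] yaw/tilt [  1.5451 -21.9336  -0.0616]
cmd [-0.0762 -0.7718  0.0992 -0.007  -0.0037 -0.0137] rows>= 4.691083547045124 0.08288118775536948
```

{"method": "servo_tool", "body": {"commands": [[-0.003, -0.03, 0.004, 0, 0, 0], [-0.01, -0.1, 0.013, -0.001, 0, -0.002], [-0.02, -0.2, 0.026, -0.002, -0.001, -0.004], [-0.031, -0.31, 0.04, -0.003, -0.001, -0.006], [-0.041, -0.42, 0.054, -0.004, -0.002, -0.008], [-0.052, -0.53, 0.068, -0.005, -0.002, -0.01], [-0.062, -0.63, 0.081, -0.006, -0.003, -0.012], [-0.07, -0.71, 0.091, -0.007, -0.003, -0.014], [-0.075, -0.76, 0.098, -0.007, -0.004, -0.014], [-0.076, -0.772, 0.099, -0.007, -0.004, -0.014]]}}

```text
time_s: 24.5
tcp_pos: [0.5207, -0.2324, 0.2871]
ee_rot: [-0.056, 2.755, 0.01]
wrist_force: [-0.2, 0.6, -2.8]
width: 0.0125
```

{"method": "servo_tool", "body": {"commands": [[0, 0, 0, 0, 0, 0], [0, 0, 0, 0, 0, 0]]}}

```text
time_s: 24.7
tcp_pos: [0.5209, -0.2291, 0.2877]
ee_rot: [-0.061, 2.754, 0.013]
wrist_force: [0.2, 0.6, -4.3]
width: 0.0125
```

```bash
python3 - <<'E'
from tip import *
print(state()["qpos"])
step([.5199,-.2331,.1076],rt(.039,-22.1*d2r))
E
```

```text
[ 0.3043  0.1117  0.1637  2.0073 -0.3161  0.7072  2.2872]
t 24.7 tcp [ 0.5209 -0.2291  0.2877] yaw/tilt [  2.5347 -22.1473   0.0546]
cmd [ 0.23   -0.0136  0.5545  0.0036  0.001   0.0057] rows>= 3.6026853862512276 0.03593776385704056
```

{"method": "servo_tool", "body": {"commands": [[0.014, -0.003, 0.033, 0, 0, 0], [0.04, -0.007, 0.097, 0.001, 0, 0.002], [0.08, -0.01, 0.193, 0.002, 0, 0.004], [0.12, -0.013, 0.29, 0.003, 0.001, 0.005], [0.16, -0.014, 0.386, 0.004, 0.001, 0.006], [0.19, -0.014, 0.458, 0.004, 0.001, 0.006], [0.212, -0.014, 0.511, 0.004, 0.001, 0.006], [0.225, -0.014, 0.542, 0.004, 0.001, 0.006], [0.23, -0.014, 0.554, 0.004, 0.001, 0.006], [0.23, -0.014, 0.554, 0.004, 0.001, 0.006]]}}

```text
time_s: 25.7
tcp_pos: [0.52, -0.2346, 0.1078]
ee_rot: [-0.051, 2.755, 0.009]
wrist_force: [-0.3, -0.1, -2.3]
width: 0.0127
```

{"method": "servo_tool", "body": {"commands": [[0, 0, 0, 0, 0, 0], [0, 0, 0, 0, 0, 0]]}}

```text
time_s: 25.9
tcp_pos: [0.5206, -0.235, 0.109]
ee_rot: [-0.051, 2.753, 0.007]
wrist_force: [0.2, 0.7, -3.6]
width: 0.0125
```

```bash
python3 - <<'E'
from tip import *
s=state();print(s["qpos"],s["wrist_force"],s["moment"])
step([.5199,-.2331,.0930],rt(.039,-22.1*d2r))
E
```

```text
[ 0.4589  0.3897  0.0066  2.1467 -0.626   0.3174  2.6424] [ 0.22    0.7045 -3.6359] [-0.0405  0.6666  0.0246]
t 25.9 tcp [ 0.5206 -0.235   0.109 ] yaw/tilt [  2.1189 -22.2317  -0.1077]
cmd [ 0.0222  0.0066  0.0487 -0.0032  0.0029 -0.0015] rows>= 0.32322712810933546 0.023935016989373368
```

{"method": "servo_tool", "body": {"commands": [[0.004, 0.002, 0.009, 0, 0, 0], [0.008, 0.004, 0.018, -0.001, 0.001, 0], [0.012, 0.006, 0.027, -0.002, 0.002, -0.001], [0.015, 0.0066, 0.033, -0.003, 0.003, -0.0015], [0.018, 0.0066, 0.039, -0.003, 0.003, -0.0015], [0.02, 0.0066, 0.044, -0.003, 0.003, -0.0015], [0.021, 0.0066, 0.046, -0.003, 0.003, -0.0015], [0.021, 0.0066, 0.046, -0.003, 0.003, -0.0015]]}}

```text
time_s: 26.7
tcp_pos: [0.5193, -0.2328, 0.0929]
ee_rot: [-0.053, 2.757, 0.012]
wrist_force: [-0.8, -0.4, -3.7]
width: 0.0124
```

```bash
python3 - <<'E'
from tip import *
s=state();print(s["wrist_force"],s["moment"]);
step([.5199,-.2331,.0926],rt(.039,-22.1*d2r))
E
```

```text
[-0.8378 -0.4328 -3.7312] [ 0.0228  0.7496 -0.0314]
t 26.7 tcp [ 0.5193 -0.2328  0.0929] yaw/tilt [  2.2231 -22.0051   0.0588]
cmd [-0.0017 -0.0011  0.0016  0.0011 -0.0021 -0.0007] rows>= 0.01514326900947622 0.013066402364397357
```

Not yet in contact; lowering in sub-millimetre steps.

{"method": "servo_tool", "body": {"commands": [[0.0008, 0, 0.002, 0, -0.001, 0], [0.0008, 0, 0.002, 0, -0.002, 0]]}}

```text
time_s: 26.9
tcp_pos: [0.5194, -0.2329, 0.0926]
ee_rot: [-0.053, 2.755, 0.012]
wrist_force: [-3.3, 0.7, 3.4]
width: 0.0125
```

{"method": "servo_tool", "body": {"commands": [[0.0008, 0, 0.002, 0, 0, 0], [0.0008, 0, 0.002, 0, 0, 0]]}}

```text
time_s: 27.1
tcp_pos: [0.5194, -0.2329, 0.0926]
ee_rot: [-0.053, 2.754, 0.012]
wrist_force: [-6.2, 1.6, 10.4]
width: 0.0129
```

```bash
python3 - <<'E'
from tip import *
s=state();print(s["wrist_force"],s["moment"]);
step([.5199,-.2331,.0926],rt(.039,-22.1*d2r))
E
```

```text
[-6.2287  1.5799 10.4386] [0.3707 1.0571 0.2195]
t 27.1 tcp [ 0.5194 -0.2329  0.0926] yaw/tilt [  2.2333 -22.1592   0.0481]
cmd [-0.0016 -0.0009  0.0007  0.001   0.0013 -0.0004] rows>= 0.011606479889362753 0.00888168492368984
```

{"method": "servo_tool", "body": {"commands": [[-0.0006, 0, -0.0018, 0, 0, 0], [-0.0006, 0, -0.0018, 0, 0, 0]], "squeeze": 40}}

```text
time_s: 27.3
tcp_pos: [0.5194, -0.2329, 0.0926]
ee_rot: [-0.053, 2.755, 0.011]
wrist_force: [-5.9, 0.7, 6.7]
width: 0.0127
```

{"method": "servo_tool", "body": {"commands": [[0, 0, 0, 0, 0, 0], [0, 0, 0, 0, 0, 0], [0, 0, 0, 0, 0, 0], [0, 0, 0, 0, 0, 0], [0, 0, 0, 0, 0, 0], [0, 0, 0, 0, 0, 0]], "hand": 1}}

```text
time_s: 27.9
tcp_pos: [0.5193, -0.2328, 0.092]
ee_rot: [-0.053, 2.756, 0.012]
wrist_force: [-0.3, 0.4, -0.1]
width: 0.0853
```

```bash
python3 - <<'E'
from tip import *
s=state();print(s["wrist_force"],s["width"],s["qpos"]);
cv2.imwrite("pics/w15.png",viewer.get_image("wrist")[:,:,::-1])
E
```

```text
[-0.3113  0.4156 -0.1079] 0.08526118107159404 [ 0.4893  0.4214 -0.0314  2.154  -0.6546  0.2812  2.6784]
```

View pics/w15.png

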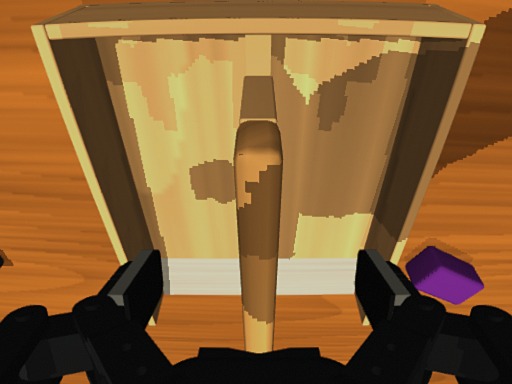

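Released, with no contact force left. Retracting along the tool axis.

{"method": "servo_tool", "body": {"commands": [[0, 0, -0.05, 0, 0, 0], [0, 0, -0.13, 0, 0, 0], [0, 0, -0.23, 0, 0.02, 0], [0, 0, -0.34, 0, 0.06, 0], [0, 0, -0.45, 0, 0.12, 0], [0, 0, -0.53, 0, 0.18, 0], [0, 0, -0.57, 0, 0.22, 0], [0, 0, -0.57, 0, 0.22, 0], [0, 0, -0.57, 0, 0.22, 0]]}}

```text
time_s: 28.85
tcp_pos: [0.4549, -0.2351, 0.2501]
ee_rot: [-0.057, 2.928, 0.008]
wrist_force: [-0.9, -0.3, -0.2]
width: 0.0854
```

```bash
python3 - <<'E'
from tip import *
s=state();print(s["time_s"],s["tcp_pos"],s["qpos"],s["qvel"]);
for n in("top","scene"): cv2.imwrite(f"pics/{n}16.png",viewer.get_image(n)[:,:,::-1])
cv2.imwrite("pics/t16b.png",cv2.resize(cv2.imread("pics/top16.png"),(800,600)))
cv2.imwrite("pics/s16b.png",cv2.resize(cv2.imread("pics/scene16.png"),(800,600)))
a,b=cv2.imread("pics/top0.png").astype(int),cv2.imread("pics/top16.png").astype(int)
cv2.imwrite("pics/d16.png",np.abs(a-b).clip(0,255).astype(np.uint8))
E
```

```text
28.85 [ 0.4549 -0.2351  0.2501] [ 0.257   0.1161  0.2374  2.0588 -0.1903  0.7947  2.2219] [ 0.0071  0.0174 -0.0048  0.0176  0.0018  0.0021 -0.0009]
```

View pics/t16b.png

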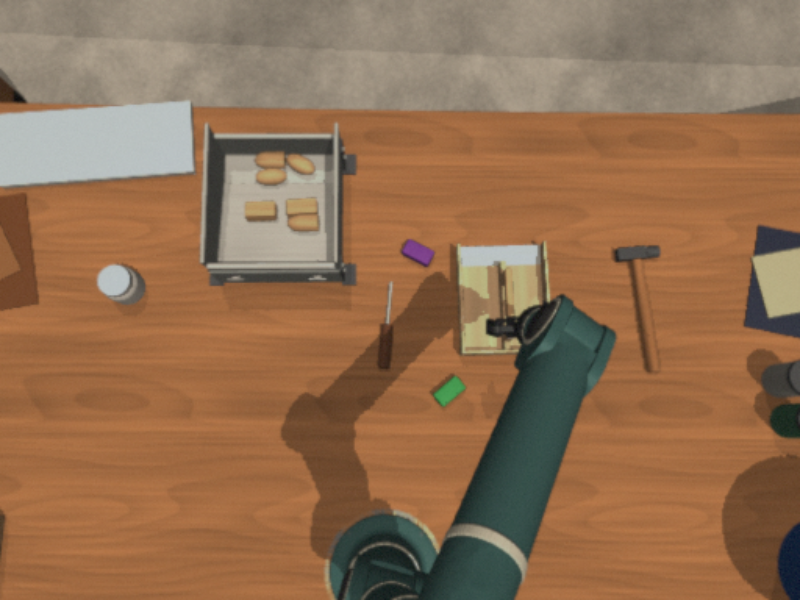

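View pics/s16b.png

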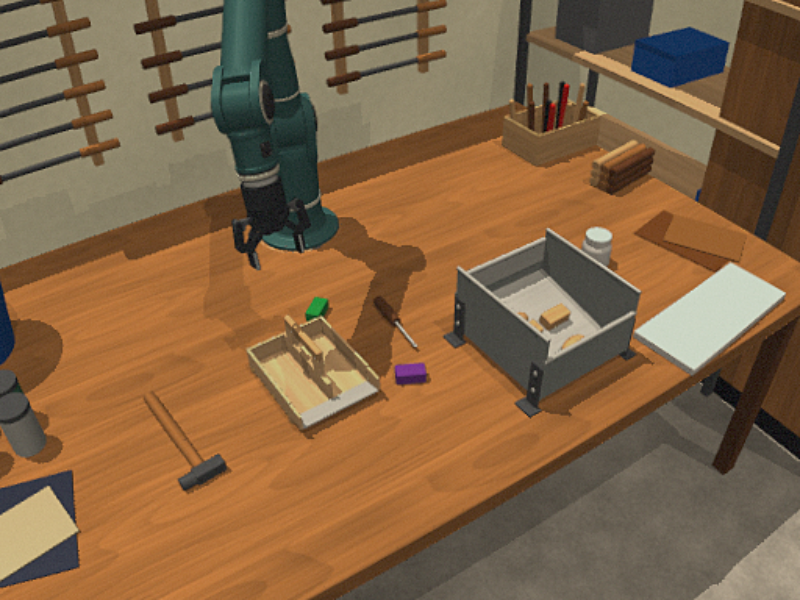

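View pics/d16.png

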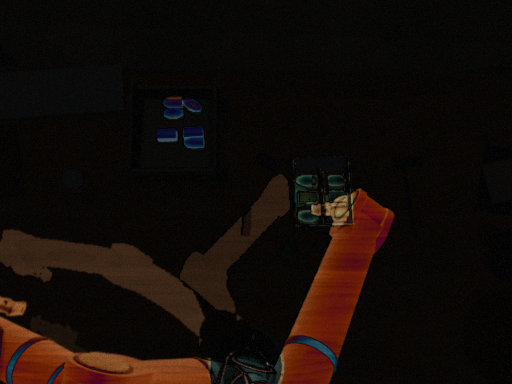

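The final pictures show the tote flat at its old spot, (505,298) in the enlarged top view, and empty. The six forms are in the hopper. The difference image shows no change at the jar, mallet, creaser or the two look-alikes.

```bash
python3 -c "
from bench import arm
print(arm.close_job())"
```

```text
the job is handed in; nothing more can be done
None
```

The six forms are in the hopper, and the empty tote is back flat where it stood. I handed the job in at about 29 s.

- **Carry:** I gripped the tote by its rail with the tool tilted 22° and carried it level. All six forms were still aboard at the hopper.
- **Hooking:** I felt for the edge and found the top of the bead at about 160 mm, which matched the camera estimate. The first contact was about 5 N. While sliding the batten up against the edge, the push briefly reached about 18 N. I eased it to roughly 9 N forward and 3 N down, and it stayed hooked.
- **Tipping:** I tipped the tote about the bead. It looked empty at 40°, and I went on to 50° to be sure.
- **Last checks:** The pictures show two blocks, two plugs and two eggs in the hopper. The tote stands within about 1 mm of its starting pose, by the arm's reading at set-down. The before-and-after pictures show no change at the jar, mallet, creaser or the green and purple look-alikes. The gripper was open and clear of everything at the end.
- **Joint limits:** My first approach used a 30° tilt, which put joints 6 and 7 right at their limits. Joint 6 read 0.1489 against a limit of 0.15, and joint 7 read 2.9207 against 2.92. These readings are a hair past the stated range, possibly only sensor noise, so this may count against the job. I backed off and used the 22° tilt instead.

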